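# Open the tool rack, clip the carving tools in and lock it

### The job

Open the rack: draw the locking key out of the hub and stand it in the slot of the key stand, then swing the keeper bar a quarter turn by its brass post so that it lies parked along the rack, post end towards you. Stow every carving tool that lies on the bench in the rack: push each handle straight down into any free pair of spring clips until it snaps fully home on its saddles, handle centred between the two clips and blade pointing away from you. When all are home, swing the bar back across the handles until the slot in its hub lines up with the slot below, and push the key down through both slots again until its head rests on the hub; do not knock over the pot of brushes.

Things in the scene. Friction and masses are not known exactly. Their poses are not given: they have to be found in the camera images.
- rack: travelling rack, fixed to the bench: plywood base 150 x 330 x 15 mm, origin at the centre of its underside, x along the tools (blades to +x, away from the robot), y across the four places, z up. A slotted pedestal with a turning keeper bar stands at its centre. Each place has two spring clips, 36 mm before and behind its middle; any tool may go to any place
- lane0 (a point): place 0, at y -130 mm of the rack: middle of a seated handle's axis, 45 mm over the bench, rack's axes. Steel clips 14 mm long, 58 mm free between them for fingers, lips 33 mm apart at the top (22 mm above this point), 22 mm at 11 mm above. Push straight down, 8 to 15 N: they spring over the handle, which sits on saddles 14 mm below this point; merely laid in, it stands 27 mm too high
- lane1 (a point): place 1, at y -68 mm of the rack: middle of a seated handle's axis, 45 mm over the bench, rack's axes. Steel clips 14 mm long, 58 mm free between them for fingers, lips 33 mm apart at the top (22 mm above this point), 22 mm at 11 mm above. Push straight down, 8 to 15 N: they spring over the handle, which sits on saddles 14 mm below this point; merely laid in, it stands 27 mm too high
- lane2 (a point): place 2, at y 68 mm of the rack: middle of a seated handle's axis, 45 mm over the bench, rack's axes. Steel clips 14 mm long, 58 mm free between them for fingers, lips 33 mm apart at the top (22 mm above this point), 22 mm at 11 mm above. Push straight down, 8 to 15 N: they spring over the handle, which sits on saddles 14 mm below this point; merely laid in, it stands 27 mm too high
- lane3 (a point): place 3, at y 130 mm of the rack: middle of a seated handle's axis, 45 mm over the bench, rack's axes. Steel clips 14 mm long, 58 mm free between them for fingers, lips 33 mm apart at the top (22 mm above this point), 22 mm at 11 mm above. Push straight down, 8 to 15 N: they spring over the handle, which sits on saddles 14 mm below this point; merely laid in, it stands 27 mm too high
- tool_a_mid (a point): carving tool, 12 mm chisel blade, loose, 120 g, may be absent: square wooden handle with bevelled edges, 110 mm long, 28 mm across flats (may lie on any flat). Point: middle of the handle, on its axis, 14 mm over the bench as it lies; x runs to the blade. Ferrule and steel blade reach from 55 to 125 mm; balance point some 20 mm from the middle towards the blade
- tool_a_tip (a point): cutting end of that tool, 125 mm from tool_a_mid along its axis
- tool_b_mid (a point): carving tool, 18 mm gouge blade, loose, 120 g, may be absent: square wooden handle with bevelled edges, 110 mm long, 28 mm across flats (may lie on any flat). Point: middle of the handle, on its axis, 14 mm over the bench as it lies; x runs to the blade. Ferrule and steel blade reach from 55 to 125 mm; balance point some 20 mm from the middle towards the blade
- tool_b_tip (a point): cutting end of that tool, 125 mm from tool_b_mid along its axis
- tool_c_mid (a point): carving tool, 22 mm chisel blade, loose, 120 g, may be absent: square wooden handle with bevelled edges, 110 mm long, 28 mm across flats (may lie on any flat). Point: middle of the handle, on its axis, 14 mm over the bench as it lies; x runs to the blade. Ferrule and steel blade reach from 55 to 125 mm; balance point some 20 mm from the middle towards the blade
- tool_c_tip (a point): cutting end of that tool, 125 mm from tool_c_mid along its axis
- tool_d_mid (a point): carving tool, 16 mm gouge blade, loose, 120 g, may be absent: square wooden handle with bevelled edges, 110 mm long, 28 mm across flats (may lie on any flat). Point: middle of the handle, on its axis, 14 mm over the bench as it lies; x runs to the blade. Ferrule and steel blade reach from 55 to 125 mm; balance point some 20 mm from the middle towards the blade
- tool_d_tip (a point): cutting end of that tool, 125 mm from tool_d_mid along its axis
- keeper (a joint): angle of the keeper bar about the upright axis through key_slot, rad, counter-clockwise from above. At 1.571, as found, it lies across the places, post on the rack's -y side, hub slot lined up with the pedestal's. At 0 it is parked along the rack's x, post at the -x end. Stiff (0.15 N m), stays where left; stops at -0.12 and 1.85, none at 1.571
- keeper_post (a point): upright brass post, 16 mm across, 34 mm high, for turning the bar, 130 mm from the hub's axis; point at its mid-height, 97 mm over the bench. The wooden bar is 26 mm wide, 10 thick, 294 long, its underside 70 mm over the bench: it clears seated handles (tops at 59 mm), not unseated ones
- key_slot (a point): centre of the slot's mouth in the top of the keeper's steel hub (46 mm square, top 86 mm over the bench); rack's axes. The slots in the hub and in the pedestal below are each 30 x 12 mm, the pedestal's long in the rack's x and open down to 15 mm over the bench
- key_head (a point): locking key, 100 g, found in the hub: steel blade 26 mm wide (x), 8 thick (y), reaching 64 mm below the head, its last 8 mm narrower (21 x 5), under a wooden head 36 (x) x 18 (y) x 32 mm high. Point at the head's centre, z up; home, the head rests on the hub and this point is 16 mm above key_slot. Either way round will do
- stand: key stand, fixed dark wooden block 64 x 46 x 70 mm, origin at the centre of its underside, with a slot right through (30 mm along x, 12 along y), empty as found. The key stands in it with its head resting on the top, head centre 86 mm over the bench
- brush_pot_mid (a point): clay pot with brushes, 72 mm across, 95 mm high (brushes to 180 mm), loose near the tools; point at its middle, 48 mm up. Not to be knocked over
Mind the look-alikes: they are no part of the job. Of the things like the part that bears key_head, leave any that is orange; of the rest the larger one is meant.

How it is judged:
By the outcome, as a careful person would: the job done as asked, in the order asked, and still so for the second after the job is handed in, with the robot touching nothing.
Of tool_a, tool_b, tool_c, tool_d only 2 to 4 are there at a start; the rules pass over those that are not, and their reading is None.
At some moment in a run one of tool_a, tool_b, tool_c, tool_d may be knocked a few centimetres aside while the robot is not near it.
It also fails if it takes over 210 s, if anything falls off the work surface, if the arm or the gripper's body presses on something with over 40 N, if the wrist force passes 120 N, or if a joint passes its speed limit or range.

### The arm

A 6-joint arm with a two-finger parallel gripper is mounted at the origin on the work surface. World frame = base frame: x ahead of the robot, y to its left, z up, the work surface at z = 0. Lengths are in m, angles in rad, forces in N, time in s.
With the tool pointing down it reaches from about 0.35 to 1 m from the base axis. Payload 7.1 kg.
Tool frame: the origin (TCP) lies at the very end of the fingers, on their centre line; the grasp point (between the pads) lies 19 mm behind it; x points along the fingers, y is the direction in which the jaws open and shut, and the axes are right-handed (so a half turn about x gives the same grasp; the last joint's range is limited). The gripper opens to 85 mm and grips with 20 to 120 N. Pads are 22 mm wide; open, the fingers measure 114 mm over their backs; the gripper's body (76 mm by 85 mm) begins 54 mm behind the grasp point. The pads swing forward as they close: fully open they stand 13 mm farther back than shut.
Start: joints at [1.31, 0.423, 1.63, -0, 1.089, -0.019], TCP at [0.15, 0.607, 0.231] pointing down, gripper open.
Joint ranges: [-3, 3], [-0.9, 2.11], [0.09, 2.58], [-1.31, 4.45], [0.11, 2.69], [-2.54, 2.54]. Speed limits (rad/s): [2.39, 2.39, 3.01, 3.14, 3.14, 3.14].

### API

Orientations are given as [roll, pitch, yaw] about the fixed x, y, z axes, in that order (R = Rz(yaw) Ry(pitch) Rx(roll)).
In Python, from plant import monitor, cams, ctrl gives the robot as it stands. The module is installed in compiled form; this text tells all that it offers.
- The arm moves only by the tool arm_command, never from a script. Its argument "moves" is a list of rows, each a list of 5 numbers: the shift along the tool's x, y, z in m, then the turn about the tool's x in rad, then the opening, from 0 (shut) to 1 (fully open). A call has 1 to 10 rows; each row is the pose to reach, as a shift and turn from the pose measured when the call began, along the tool's axes at that moment; what a row does not reach only later rows make up. A row lasts 1/12 s, in which the tool goes at most 41.7 mm and 7.16 degrees, less where a joint would pass 70% of its speed; a pose out of reach is approached as far as the arm can. A call with a gripper value outside its range is refused whole. The fingers move at their own pace and stop on an object; "squeeze" is the grip in N (left out, the last holds). Time passes only in rows, so rows that repeat a pose let the fingers close. It gives the time, the measured TCP pose, the force and the opening at its end, in the units of the state.
- monitor.get_obs(): the state, without advancing time (a new reading comes with each control period).
- cams.camera(name): name is "scene" or "top"; returns (picture, depth): 400x640x3 uint8, red, green, blue; 400x640 float32, m along the optical axis (not along the pixel's ray), 0 where there is no reading.
- cams.camera_info(name): a dict with "intrinsics" (3x3 intrinsics, pixels), "D" ([k1, k2, p1, p2, k3] as OpenCV has them; the pictures are not rectified), "R" (3x3) and "t" (3): a world point X has camera coordinates R X + t. Camera axes: x right, y down, z forward; pixel columns grow to the right and rows downward; lengths in m; the calibration is good to about 2 mm. A picture is of the moment at which its call begins. camera_info takes no time and is no camera call.
- ctrl.hand_in(): hands the job in, once; it reports no verdict.
The state is a dict: "time_s": time; "qpos": joint angles; "qd": joint speeds; "joint_efforts": joint torques, N m; "ee_pos": TCP position; "eef_rot": TCP orientation; "ft_force": force on the tool from outside, world axes, zero at the start; "moment": the same for the moment, N m; "width": opening from 0.0 (shut) to 1.0 (fully open).
Only numpy, scipy, OpenCV 4.12 (cv2) and the standard library are available. Lean on these libraries where they do the work, as an engineer would, in place of code of your own. Each camera call takes 0.05 s, during which the arm holds its last target. There are 200 camera calls.

## Working session

There is one attempt and no reset: what is moved stays moved. The work goes in short steps, Python scripts to look and compute and a tool call to move; the robot and the scene stay as the last step left them, time stands still between calls to the robot, and variables do not carry over. Pictures are saved under pics/ and viewed, about 12 in all and at most 16, crops included, and the job is handed in when it is done.

Besides the shell and the picture viewer there is one more tool, called after "Call:" as name(argument=value, ...) on one line, values as JSON. arm_command: Moves the arm, as the interface text tells. Its arguments: {"type":"object","properties":{"moves":{"type":"array"},"squeeze":{"type":"number"}},"required":["moves"]}

```bash
mkdir -p pics; ls; cat > h.py <<'E'
import numpy as np, cv2
from plant import monitor, cams, ctrl
def shot(n,name=None):
    im,d=cams.camera(n); im=np.array(im); np.savez('last_%s.npz'%n,im=im,d=d)
    if name: cv2.imwrite('pics/'+name,im[:,:,::-1])
    return im,d
def load(n):
    z=np.load('last_%s.npz'%n); return z['im'],z['d']
def ray(n,uv):
    c=cams.camera_info(n);K=np.array(c['intrinsics']);D=np.array(c['D'],float);R=np.array(c['R']);t=np.array(c['t'])
    p=cv2.undistortPoints(np.array(uv,float).reshape(-1,1,2),K,D).reshape(-1,2)
    d=np.c_[p,np.ones(len(p))]@R; return -R.T@t,d
def onplane(n,uv,z):
    o,d=ray(n,uv); return o+d*((z-o[2])/d[:,2])[:,None]
def bydepth(n,uv,dep):
    o,d=ray(n,uv); return o+d*np.array(dep).reshape(-1,1)
def cloud(n,d):
    v,u=np.mgrid[0:d.shape[0],0:d.shape[1]]
    P=bydepth(n,np.c_[u.ravel(),v.ravel()],d.ravel()).reshape(d.shape+(3,)); P[d<=0]=np.nan; return P
def proj(n,X):
    c=cams.camera_info(n); r=cv2.Rodrigues(np.array(c['R'],float))[0]
    return cv2.projectPoints(np.array(X,float).reshape(-1,1,3),r,np.array(c['t'],float),np.array(c['intrinsics'],float),np.array(c['D'],float))[0].reshape(-1,2)
def tri(uv1,uv2,a='scene',b='top'):
    o1,d1=ray(a,uv1);o2,d2=ray(b,uv2);out=[]
    for x,y in zip(d1,d2):
        s=np.linalg.lstsq(np.c_[x,-y],o2-o1,rcond=None)[0];p,q=o1+s[0]*x,o2+s[1]*y;out.append(np.r_[(p+q)/2,np.linalg.norm(p-q)])
    return np.array(out)
E
python3 - <<'E'
from h import *
for n in('scene','top'):
    shot(n,n+'0.png');c=cams.camera_info(n);print(n,np.round(-np.array(c['R']).T@c['t'],3),np.round(c['R'],2).tolist(),np.round(c['intrinsics'],0).tolist(),c['D'])
o=monitor.get_obs();print({k:np.round(v,3).tolist() for k,v in o.items()})
E
```

```text
pics
scene [1.314 0.482 0.831] [[-0.61, 0.79, -0.01], [0.51, 0.38, -0.77], [-0.61, -0.47, -0.64]] [[485.0, 0.0, 317.0], [0.0, 485.0, 197.0], [0.0, 0.0, 1.0]] [-0.14642613  0.          0.          0.          0.        ]
top [ 0.445 -0.085  1.116] [[0.0, -1.0, -0.03], [-0.99, -0.0, -0.15], [0.15, 0.03, -0.99]] [[442.0, 0.0, 316.0], [0.0, 442.0, 199.0], [0.0, 0.0, 1.0]] [-0.02984259  0.          0.          0.          0.        ]
{'time_s': 0.1, 'qpos': [1.31, 0.424, 1.631, 0.0, 1.089, -0.019], 'qd': [-0.001, -0.001, -0.003, 0.0, -0.003, 0.001], 'joint_efforts': [-0.001, -55.842, -28.244, -0.0, 0.003, -0.0], 'ee_pos': [0.149, 0.606, 0.231], 'eef_rot': [-1.591, 1.569, -1.833], 'ft_force': [0.13, -0.298, 0.335], 'moment': [0.027, -0.067, 0.035], 'width': 0.999}
```

View pics/top0.png

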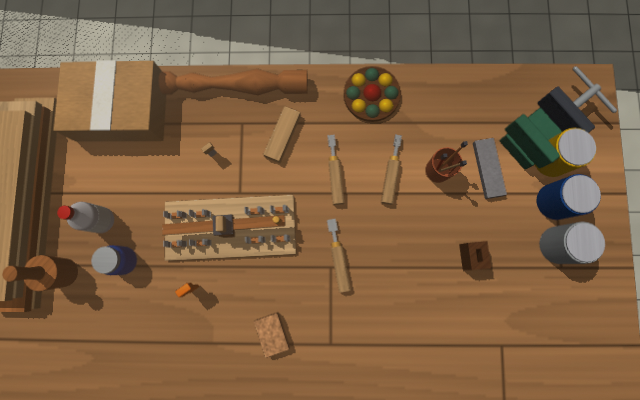

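View pics/scene0.png

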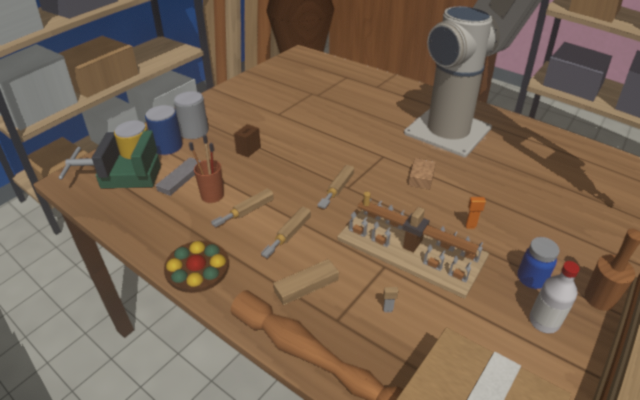

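The top view shows the rack at about (230,228) with its post at (276,219). There are three tools, at (337,170), (391,170) and (340,257), the stand at (475,255) and the pot at (445,163). Key candidates are the one in the hub (222,222), an orange one (187,290), and a small loose one (208,150). The description fits the one in the hub: not orange and the larger of the other two. I'll confirm that in an enlarged crop.

```bash
python3 - <<'E'
from h import *
t,_=load('top');s,_=load('scene')
a=cv2.resize(t[135:300,155:305],None,fx=2.6,fy=2.6,interpolation=cv2.INTER_CUBIC)
b=cv2.resize(s[180:320,330:500],None,fx=2.3,fy=3.06,interpolation=cv2.INTER_CUBIC)
h=min(a.shape[0],b.shape[0]);cv2.imwrite('pics/crop1.png',np.hstack([a[:h],b[:h]])[:,:,::-1]);print(a.shape,b.shape)
t2=cv2.resize(t[125:300,320:500],None,fx=4.4,fy=3.4,interpolation=cv2.INTER_CUBIC);cv2.imwrite('pics/crop2.png',t2[:,:,::-1])
E
```

```text
(429, 390, 3) (428, 391, 3)
```

View pics/crop1.png

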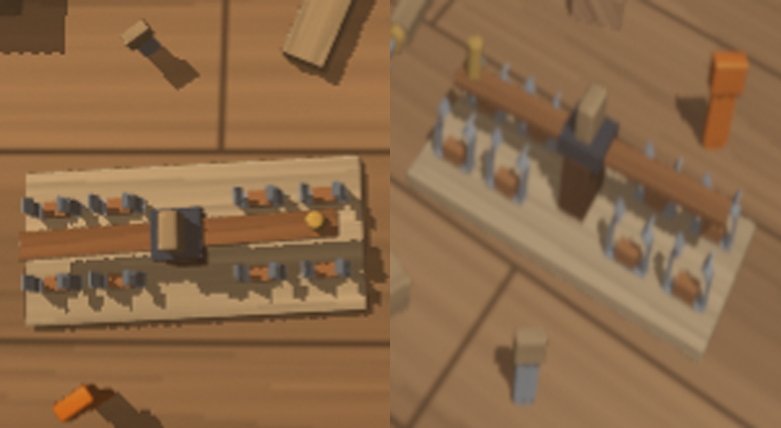

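View pics/crop2.png

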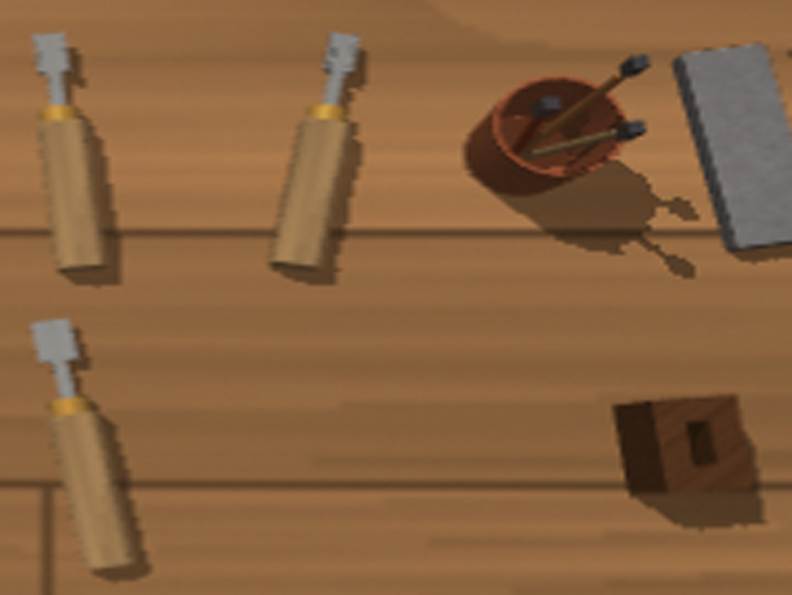

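The crop confirms it: the hub's key (222,222) has a plain wooden head and is the larger, so it is the one meant. The one at (208,150) is smaller and the one at (187,290) is orange. Next I'll measure everything.

```bash
cat > meas.py <<'E'
from h import *
def rect(pts): 
    c,s,a=cv2.minAreaRect(pts[:,:2].astype(np.float32)*1000); return np.round(c,1),np.round(s,1),round(a,1)
def sel(P,box,z0,z1):
    x0,x1,y0,y1=box
    m=(P[...,0]>x0)&(P[...,0]<x1)&(P[...,1]>y0)&(P[...,1]<y1)&(P[...,2]>z0)&(P[...,2]<z1)
    n,l,st,_=cv2.connectedComponentsWithStats(m.astype(np.uint8))
    if n<2: return P[m]
    return P[l==1+np.argmax(st[1:,4])]
E
python3 - <<'E'
from meas import *
C={n:cloud(n,load(n)[1]) for n in('top','scene')}
T=C['top']
for uv in [(230,228),(222,222),(276,219),(337,180),(390,180),(341,270),(480,250),(445,163),(300,350)]: print(uv,np.round(T[uv[1],uv[0]],4))
for n in C:
    P=C[n];print(n)
    w=P[...,2][np.isfinite(P[...,2])&(abs(P[...,2])<.008)];print(' bench z',w.mean().round(4),w.std().round(4))
E
```

```text
(230, 228) [0.5323 0.1447 0.0843]
(222, 222) [0.5432 0.1563 0.1172]
(276, 219) [0.5505 0.0326 0.1163]
(337, 180) [ 0.6577 -0.1085  0.031 ]
(390, 180) [ 0.6587 -0.2413  0.0259]
(341, 270) [ 0.4355 -0.1178  0.029 ]
(480, 250) [ 0.4833 -0.4436  0.0664]
(445, 163) [ 0.6947 -0.3716  0.0583]
(300, 350) [ 0.2416 -0.0181  0.0013]
top
 bench z -0.0003 0.0021
scene
 bench z -0.0006 0.002
```

```bash
cat >> meas.py <<'E'
def tools(P,im):
    """handles by height component; axis by PCA-rect, blade end by the narrow side"""
    out=[]
    z=P[...,2]; hsv=cv2.cvtColor(im,cv2.COLOR_RGB2HSV)
    m=(z>.013)&(z<.040)
    n,l,st,ce=cv2.connectedComponentsWithStats(m.astype(np.uint8))
    for i in range(1,n):
        if not 100<st[i,4]<1200: continue
        p=P[l==i]; c,s,a=cv2.minAreaRect(p[:,:2].astype(np.float32)*1000)
        out.append((np.round(ce[i]),st[i,4],np.round(p.mean(0),4),np.round(c,1),np.round(s,1),round(a,1)))
    return out
E
python3 - <<'E'
from meas import *
ims={n:load(n) for n in('top','scene')}
C={n:cloud(n,ims[n][1]) for n in ims}
T=C['top']
for r in tools(T,ims['top'][0]): print(*r)
for n in C:
    P=C[n];print(n)
    for nm,box,z0,z1 in [('keyhead',(.49,.6,.1,.2),.098,.13),('bar+hub',(.46,.62,-.03,.33),.072,.092),('post',(.5,.6,0,.08),.09,.13),('standtop',(.4,.56,-.52,-.38),.060,.08),('pot',(.6,.78,-.45,-.3),.08,.105),('rackbase',(.4,.65,-.05,.36),.009,.021),('hubtop',(.5,.6,.1,.2),.083,.09)]:
        p=sel(P,box,z0,z1); print(' ',nm,len(p),np.round(np.median(p,0),4),*rect(p))
E
```

```text
[187. 108.] 959 [0.8483 0.2817 0.0297] [855.4 280.4] [120.6 636.1] 17.4
[282. 134.] 998 [0.7787 0.0316 0.0287] [780.9  32.1] [ 46.6 140.8] 68.1
[335. 174.] 640 [ 0.6746 -0.1044  0.0249] [ 689.7 -103. ] [180.7  28.2] 6.2
[392. 174.] 629 [ 0.674  -0.2458  0.025 ] [ 690.  -250.1] [ 28.6 180.3] 79.5
[515. 152.] 210 [ 0.7298 -0.5573  0.0266] [ 730.9 -556.9] [100.   10.3] 35.0
[545. 204.] 194 [ 0.5972 -0.6248  0.0263] [ 599.6 -633.4] [92.3 40.6] 18.3
[107. 221.] 135 [0.5532 0.4723 0.0263] [556.8 477.5] [28.7 66.4] 85.1
[339. 260.] 705 [ 0.4611 -0.1127  0.0246] [ 472.9 -110.7] [180.4  28.1] 10.7
[548. 246.] 189 [ 0.4948 -0.624   0.027 ] [ 496.3 -632.6] [90.8 39.7] 6.3
[130. 260.] 130 [0.4555 0.4062 0.0263] [454.1 412. ] [28.9 67.6] 84.4
[ 70. 272.] 157 [0.4258 0.5584 0.0264] [424.9 563.4] [71.8 27.7] 1.7
[ 32. 300.] 177 [0.3559 0.6479 0.0274] [357.3 647.6] [51.6 14. ] 1.5
[272. 335.] 1005 [0.2819 0.0479 0.0339] [281.1  49. ] [89.1 61.3] 19.2
top
  keyhead 145 [0.539  0.1606 0.1164] [540.1 161.9] [35.1 17.4] 2.2
  bar+hub 1352 [0.5396 0.154  0.0797] [540.4 163.5] [ 46.3 295.8] 5.0
  post 46 [0.5502 0.0323 0.1124] [550.7  32.9] [15.  13.1] 45.5
  standtop 533 [ 0.4715 -0.4388  0.0693] [ 470.5 -440. ] [64.8 49.1] 7.1
  pot 171 [ 0.6811 -0.3566  0.0922] [ 688.3 -362.3] [70.9 64. ] 16.5
  rackbase 5219 [0.5259 0.1524 0.0146] [540.5 162.1] [150.4 329.6] 3.2
  hubtop 208 [0.5381 0.1532 0.0857] [539.9 162.3] [46.8 46.4] 2.6
scene
  keyhead 154 [0.5502 0.1686 0.1148] [544.  166.1] [37.6 17.8] 3.9
  bar+hub 1303 [0.546  0.18   0.0794] [542.9 166.7] [ 50.8 292.9] 8.1
  post 70 [0.5561 0.0393 0.1056] [553.3  37.5] [14.9 15.2] 82.2
  standtop 242 [ 0.4765 -0.4352  0.0687] [ 473.7 -437.9] [71.2 52.4] 2.9
  pot 302 [ 0.6936 -0.3622  0.0897] [ 690.5 -364.2] [73.2 72. ] 17.6
  rackbase 4251 [0.5724 0.1922 0.0144] [546.2 166.2] [150.9 331.3] 4.2
  hubtop 177 [0.5517 0.1744 0.085 ] [543.  165.6] [47.8 47.2] 4.2
```

```bash
cat >> meas.py <<'E'
def edgefit(p):
    """robust oriented rect: trimmed extents along PCA-free angle search by minAreaRect on 1% trimmed hull"""
    q=p[:,:2]*1000
    return rect(p)
def tool_pose(P,c,r=.13):
    """P cloud; c rough xy of rect centre -> mid, yaw (toward blade)"""
    p=sel(P,(c[0]-r,c[0]+r,c[1]-.06,c[1]+.06),.013,.040)
    (cx,cy),(w,h),a=cv2.minAreaRect(p[:,:2].astype(np.float32)*1000)
    if w<h: a+=90;w,h=h,w
    a=(a+90)%180-90; d=np.array([np.cos(np.radians(a)),np.sin(np.radians(a))]); n=np.array([-d[1],d[0]])
    q=p[:,:2]*1000-[cx,cy]; s=q@d; t=q@n
    # handle = wide stretch: high points
    hi=p[:,2]>.0225; sh=s[hi]; c2=np.percentile(sh,[1,99]); mid=sh[(sh>c2[0]-1)].mean()
    # centreline fit on the handle
    A=np.polyfit(s[hi],t[hi],1)
    return dict(rect=(round(cx,1),round(cy,1),round(w,1),round(h,1),round(a,1)),handle=np.round([c2[0],c2[1]],1),mid=np.round(np.array([cx,cy])+d*(c2.mean())+n*np.polyval(A,c2.mean()),1),yaw=round(a+np.degrees(np.arctan(A[0])),1),zmax=round(np.percentile(p[:,2],95)*1000,1))
E
python3 - <<'E'
from meas import *
ims={n:load(n) for n in('top','scene')}
C={n:cloud(n,ims[n][1]) for n in ims}
for n in C:
    print(n)
    for c in [(.69,-.103),(.69,-.25),(.473,-.111)]: print(' ',tool_pose(C[n],c))
    # rack yaw from base long edges
    P=C[n];p=sel(P,(.4,.65,-.05,.36),.009,.021)[:,:2]*1000
    c0=p.mean(0);th=np.radians(3.5)
    for it in range(4):
        ex=np.array([np.cos(th),np.sin(th)]);ey=np.array([-ex[1],ex[0]])
        X=(p-c0)@ex;Y=(p-c0)@ey
        b=np.arange(-150,151,10);ed=[]
        for f in(np.min,np.max):
            v=[(y,f(X[abs(Y-y-(np.ptp(Y)/2+Y.min()))<5])) for y in b];v=np.array(v);k=np.polyfit(v[:,0],v[:,1],1);r=abs(v[:,1]-np.polyval(k,v[:,0]));k=np.polyfit(v[r<3,0],v[r<3,1],1);ed.append(k)
        s=[k[0] for k in ed]
        if it<3: th-=np.mean(s)
    print('  rackyaw',np.degrees(th).round(2),'edges slopes',np.round(np.degrees(s),2),'width',round(ed[1][1]-ed[0][1],1),'len',round(np.ptp(Y),1))
    # stand slot: deep points inside top
    st=sel(P,(.4,.56,-.52,-.38),.060,.08);hull=cv2.convexHull(st[:,:2].astype(np.float32)*1000)
    v,u=np.where((P[...,2]>.060)&(P[...,2]<.08)&(abs(P[...,0]-.472)<.06)&(abs(P[...,1]+.44)<.06))
    print('  stand uv box',u.min(),u.max(),v.min(),v.max())
    mk=np.zeros(P.shape[:2],np.uint8);mk[v,u]=1;mk2=cv2.morphologyEx(mk,cv2.MORPH_CLOSE,np.ones((15,15)));hole=(mk2-mk)>0
    nn,l,ss,ce=cv2.connectedComponentsWithStats(hole.astype(np.uint8));i=1+np.argmax(ss[1:,4]);vv,uu=np.where(l==i)
    w=onplane(n,np.c_[uu,vv],.07);print('  slot',len(uu),rect(w),np.round(ce[i]))
    vv,uu=np.where(mk2>0);print('  closed top',rect(onplane(n,np.c_[uu,vv],.07)))
o=monitor.get_obs();from scipy.spatial.transform import Rotation as Ro
print(np.round(Ro.from_euler('xyz',o['eef_rot']).as_matrix(),3))
E
```

```text
top
  {'rect': (689.7, -103.0, 180.7, 28.2, 6.2), 'handle': array([-88.9,  28.8]), 'mid': array([ 659.8, -106. ]), 'yaw': np.float64(5.9), 'zmax': np.float64(30.2)}
  {'rect': (690.0, -250.1, 180.3, 28.6, -10.5), 'handle': array([-88.9,  30.7]), 'mid': array([ 661.5, -244. ]), 'yaw': np.float64(-9.5), 'zmax': np.float64(30.2)}
  {'rect': (472.9, -110.7, 180.4, 28.1, 10.7), 'handle': array([-88.5,  29.5]), 'mid': array([ 443.8, -116.2]), 'yaw': np.float64(10.6), 'zmax': np.float64(30.5)}
  rackyaw 3.22 edges slopes [ 0. -0.] width 148.5 len 329.6
  stand uv box 467 491 241 270
  slot 47 (array([ 471.3, -438.1]), array([28.1,  9.2]), 8.7) [478. 255.]
  closed top (array([ 470.5, -438.2]), array([64.3, 50.5]), 6.2)
scene
  {'rect': (690.7, -98.2, 183.6, 30.6, 6.6), 'handle': array([-89.8,  30.6]), 'mid': array([ 661.2, -100.7]), 'yaw': np.float64(5.3), 'zmax': np.float64(28.7)}
  {'rect': (692.1, -245.0, 180.2, 29.7, -11.6), 'handle': array([-88.1,  30.3]), 'mid': array([ 664. , -238.4]), 'yaw': np.float64(-11.1), 'zmax': np.float64(28.9)}
  {'rect': (474.7, -106.4, 185.1, 30.6, 11.0), 'handle': array([-90.8,  31. ]), 'mid': array([ 445.1, -110.8]), 'yaw': np.float64(11.0), 'zmax': np.float64(28.7)}
  rackyaw 4.48 edges slopes [7.89 1.45] width 103.2 len 331.7
  stand uv box 233 258 124 140
  slot 6 (array([ 477.7, -432.4]), array([19. ,  2.8]), 14.4) [246. 131.]
  closed top (array([ 477.3, -432. ]), array([76., 59.]), 5.3)
[[-0.     0.239  0.971]
 [-0.001  0.971 -0.239]
 [-1.    -0.001 -0.   ]]
```

```bash
cat > go.py <<'E'
import sys;from h import *
from scipy.spatial.transform import Rotation as Ro
# usage: go.py x y z jawdeg [x y z jawdeg ...] in mm ; prints shifts (m) and turn (rad) from present pose
o=monitor.get_obs();R=Ro.from_euler('xyz',o['eef_rot']).as_matrix();p=np.array(o['ee_pos'])
ja=np.degrees(np.arctan2(R[1,1],R[0,1]))
print('t',round(o['time_s'],2),'p',np.round(p*1000,1),'jaw',round(ja,2),'tilt',np.round(R[:,0],3),'F',np.round(o['ft_force'],1),'w',round(o['width'],3),'q',np.round(o['qpos'],2))
a=np.array(sys.argv[1:],float).reshape(-1,4)
for g in a:
    d=(g[3]-ja+90)%180-90
    print(g,'->',np.round(R.T@(g[:3]/1000-p),4),'turn',round(-np.radians(d),4))
E
python3 go.py 542.5 164 250 93.7 542.5 164 200 93.7
```

```text
t 0.1 p [149.5 606.3 230.6] jaw 76.15 tilt [-0.    -0.001 -1.   ] F [ 0.1 -0.3  0.3] w 0.999 q [ 1.31  0.42  1.63  0.    1.09 -0.02]
[542.5 164.  250.   93.7] -> [-0.0189 -0.3354  0.4875] turn -0.3064
[542.5 164.  200.   93.7] -> [ 0.0311 -0.3353  0.4875] turn -0.3064
```

Call:
arm_command(moves=[[-0.019,-0.028,0.041,-0.05,1],[-0.019,-0.056,0.082,-0.1,1],[-0.019,-0.084,0.122,-0.15,1],[-0.019,-0.112,0.163,-0.2,1],[-0.019,-0.14,0.203,-0.25,1],[-0.019,-0.168,0.244,-0.306,1],[-0.019,-0.196,0.285,-0.306,1],[-0.019,-0.224,0.325,-0.306,1],[-0.019,-0.252,0.366,-0.306,1],[-0.019,-0.28,0.406,-0.306,0.7]], squeeze=60)

```text
time_s: 0.93
ee_pos: [0.4249, 0.295, 0.2498]
eef_rot: [-1.999, 1.569, -1.935]
ft_force: [1.5, 0.9, 0.3]
width: 0.884
```

```bash
python3 go.py 542.5 164 160 93.7
```

```text
t 0.93 p [424.9 295.  249.8] jaw 93.69 tilt [-0.001 -0.001 -1.   ] F [1.5 0.9 0.3] w 0.884 q [ 0.58  0.24  1.85 -0.    1.05 -1.05]
[542.5 164.  160.   93.7] -> [ 0.0899 -0.1381  0.109 ] turn -0.0002
```

Call:
arm_command(moves=[[0,-0.03,0.024,0,0.6],[0,-0.06,0.048,0,0.6],[0,-0.1,0.08,0,0.6],[0.02,-0.13,0.1,0,0.6],[0.05,-0.138,0.109,0,0.6],[0.085,-0.138,0.109,0,0.6],[0.09,-0.138,0.109,0,0.6],[0.09,-0.138,0.109,0,0.6]])

```text
time_s: 1.6
ee_pos: [0.5404, 0.1634, 0.1576]
eef_rot: [-2.779, 1.563, -2.715]
ft_force: [-0.6, 0.6, 0.3]
width: 0.595
```

```bash
python3 go.py 542.5 164 91 93.7; python3 - <<'E'
from h import *
s,d=shot('scene');P=cloud('scene',d)
t,dt=shot('top');Q=cloud('top',dt)
uv=proj('scene',[[.5425,.164,.16]])[0];print(uv)
x,y=uv.astype(int);c=s[max(y-80,0):y+70,x-90:x+90]
a=cv2.resize(c,None,fx=2.2,fy=2.2*1.2,interpolation=cv2.INTER_CUBIC)
uv=proj('top',[[.5425,.164,.16]])[0];x,y=uv.astype(int);print(uv);c=t[y-75:y+75,x-90:x+90];b=cv2.resize(c,None,fx=2.2,fy=2.64,interpolation=cv2.INTER_CUBIC)
cv2.imwrite('pics/c3.png',np.hstack([a,b])[:,:,::-1])
E
```

```text
t 1.6 p [540.4 163.4 157.6] jaw 93.65 tilt [-0.007 -0.003 -1.   ] F [-0.6  0.6  0.3] w 0.595 q [ 0.27  0.44  1.81 -0.    0.9  -1.36]
[542.5 164.   91.   93.7] -> [0.0666 0.0006 0.0026] turn -0.0009
[419.51629878 196.6773911 ]
[213.88162745 220.38479518]
```

View pics/c3.png

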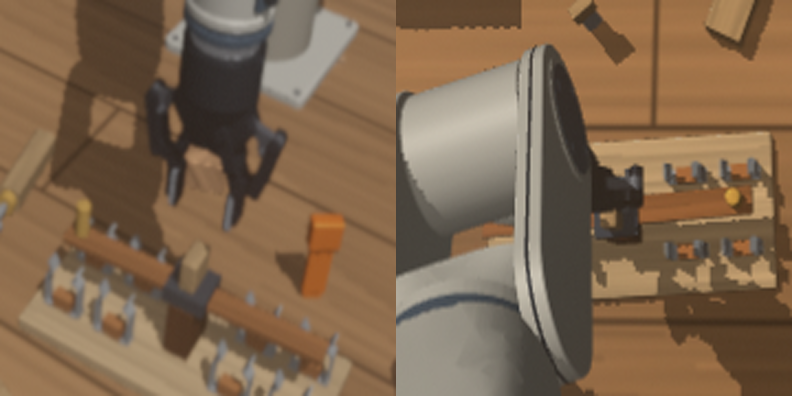

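```bash
python3 - <<'E'
from h import *
d=load('scene')[1];P=cloud('scene',d)
c=np.array([.5404,.1634]);th=np.radians(93.65);ey=np.array([np.cos(th),np.sin(th)]);ex=np.array([ey[1],-ey[0]])
for z0,z1 in[(.158,.168),(.165,.175),(.175,.19)]:
    m=(P[...,2]>z0)&(P[...,2]<z1)&(np.hypot(P[...,0]-c[0],P[...,1]-c[1])<.07)
    q=P[m];y=(q[:,:2]-c)@ey*1000;x=(q[:,:2]-c)@ex*1000
    for s in(-1,1):
        k=s*y>0;print(z0,s,k.sum(),'y',np.round(np.percentile(y[k],[2,50,98]),1),'x',np.round(np.percentile(x[k],[2,50,98]),1))
m=np.hypot(P[...,0]-c[0],P[...,1]-c[1])<.07;q=P[m&(P[...,2]>.13)];print('zmin',np.sort(q[:,2])[:12].round(4))
dt=load('top')[1];Q=cloud('top',dt)
m=(Q[...,2]>.15)&(Q[...,2]<.3)&(np.hypot(Q[...,0]-c[0],Q[...,1]-c[1])<.075)&((Q[...,:2]-c)@ey<-.02)
q=Q[m];y=(q[:,:2]-c)@ey*1000;x=(q[:,:2]-c)@ex*1000
for z0 in np.arange(.16,.3,.02):
    k=(q[:,2]>z0)&(q[:,2]<z0+.02)
    if k.sum()>3: print('top',z0.round(2),k.sum(),'y',np.round(np.percentile(y[k],[2,98]),1),'x',np.round(np.percentile(x[k],[2,98]),1))
E
```

```text
0.158 -1 15 y [-30.4 -25.6 -24.4] x [-10.1   8.3  13.1]
0.158 1 12 y [28.3 32.5 35.4] x [ 6.2 10.1 12.4]
0.165 -1 29 y [-38.  -27.3 -24.3] x [-7.9  7.9 13.7]
0.165 1 28 y [27.4 33.7 41.2] x [-1.8  7.6 13.6]
0.175 -1 50 y [-38.  -26.  -23.9] x [-8.3  7.4 12.9]
0.175 1 47 y [28.1 35.6 41.4] x [-6.9  6.7 12.5]
zmin [0.1603 0.1611 0.1612 0.1613 0.1617 0.1624 0.1626 0.1629 0.1631 0.1632
 0.1639 0.1643]
top 0.16 5 y [-32.4 -26.1] x [-10.5  -6.3]
top 0.18 4 y [-38.2 -27.3] x [-10.6  -6.3]
top 0.2 37 y [-51.7 -29.9] x [-12.6   1.9]
top 0.22 44 y [-59.  -21.7] x [-16.3  16.5]
top 0.24 47 y [-67.  -21.9] x [-16.3  17.3]
top 0.26 168 y [-67.2 -34.4] x [-11.   12.2]
top 0.28 45 y [-37.5 -30.1] x [-20.9  20.9]
```

```bash
python3 go.py 541 163.5 91 93.7
```

```text
t 1.7 p [542.7 164.8 161. ] jaw 93.73 tilt [-0.    -0.001 -1.   ] F [-0.3  1.  -0.2] w 0.602 q [ 0.27  0.43  1.81 -0.    0.9  -1.36]
[541.  163.5  91.   93.7] -> [ 0.07   -0.0011 -0.0017] turn 0.0005
```

```bash
cat > fing.py <<'E'
from h import *
from scipy.spatial.transform import Rotation as Ro
for i in range(2):shot('top')
o=monitor.get_obs();p=np.array(o['ee_pos']);R=Ro.from_euler('xyz',o['eef_rot']).as_matrix()
ey=R[:2,1];ex=np.array([ey[1],-ey[0]]);c=p[:2]
for n in('scene','top'):
    P=cloud(n,shot(n)[1]);h=P[...,2]-p[2]
    for z0,z1 in([(0,.012),(.008,.02),(.02,.03)] if n=='scene' else [(.08,.1),(.1,.115),(.115,.14)]):
        m=(h>z0)&(h<z1)&(np.hypot(P[...,0]-c[0],P[...,1]-c[1])<.075)
        q=P[m];y=(q[:,:2]-c)@ey*1000;x=(q[:,:2]-c)@ex*1000
        for s in(-1,1):
            k=s*y>20
            if k.sum()>5:print(n,z0,s,k.sum(),'y',np.round(np.percentile(y[k],[2,98]),1),'x',np.round(np.percentile(x[k],[2,98]),1))
print(p,monitor.get_obs()['ee_pos'],o['width'])
E
python3 fing.py
```

```text
scene 0 -1 20 y [-36.2 -23.9] x [-7.4 12.5]
scene 0 1 13 y [27.6 37.9] x [ 5.6 12.2]
scene 0.008 -1 34 y [-36.8 -23.8] x [-8.2 12.6]
scene 0.008 1 33 y [28.2 41.3] x [-4.2 12.2]
scene 0.02 -1 35 y [-37.6 -24.4] x [-10.5  13.7]
scene 0.02 1 34 y [28.1 41.5] x [-4.4 13.4]
top 0.08 -1 43 y [-63.8 -21.2] x [-18.5  15.5]
top 0.1 -1 154 y [-68.3 -37.2] x [-13.1  10.2]
top 0.115 -1 56 y [-39.6 -30.6] x [-23.7  18. ]
[0.54337401 0.16522707 0.1620363 ] [0.54326279 0.16511082 0.1618909 ] 0.600895836147238
```

```bash
python3 go.py 542.2 164 91 93.7
```

```text
t 1.9 p [543.3 165.1 161.9] jaw 93.75 tilt [ 0.003 -0.001 -1.   ] F [-0.1 -0.8  0.7] w 0.599 q [ 0.27  0.43  1.81 -0.    0.9  -1.36]
[542.2 164.   91.   93.7] -> [ 0.0709 -0.001  -0.0013] turn 0.0009
```

Call:
arm_command(moves=[[0.03,-0.001,-0.001,0,0.6],[0.05,-0.001,-0.001,0,0.6],[0.065,-0.001,-0.001,0,0.6],[0.071,-0.001,-0.001,0,0.6],[0.071,-0.001,-0.001,0,0.6],[0.071,-0.001,-0.001,0,0.6]])

```text
time_s: 2.4
ee_pos: [0.543, 0.1644, 0.0918]
eef_rot: [-0.146, 1.567, -0.08]
ft_force: [0.7, 0.5, -0.1]
width: 0.601
```

```bash
python3 go.py 542.2 164 91 93.7
```

```text
t 2.4 p [543.  164.4  91.8] jaw 93.78 tilt [ 0.004 -0.    -1.   ] F [ 0.7  0.5 -0.1] w 0.601 q [ 0.27  0.54  1.84 -0.    0.76 -1.36]
[542.2 164.   91.   93.7] -> [ 0.0008 -0.0003 -0.0009] turn 0.0013
```

Call:
arm_command(moves=[[0,0,0,0,0.4],[0,0,0,0,0.2],[0,0,0,0,0.1],[0,0,0,0,0.1],[0,0,0,0,0.1],[0,0,0,0,0.1],[0,0,0,0,0.1],[0,0,0,0,0.1]], squeeze=60)

```text
time_s: 3.07
ee_pos: [0.5439, 0.1646, 0.0931]
eef_rot: [-0.0, 1.565, 0.065]
ft_force: [-0.9, -0.4, 5.4]
width: 0.199
```

```bash
python3 go.py 542.2 164 91 93.7
```

```text
t 3.07 p [543.9 164.6  93.1] jaw 93.77 tilt [ 0.006  0.    -1.   ] F [-0.9 -0.4  5.4] w 0.199 q [ 0.27  0.53  1.84 -0.    0.76 -1.36]
[542.2 164.   91.   93.7] -> [ 0.0021 -0.0005 -0.0017] turn 0.0012
```

Call:
arm_command(moves=[[-0.01,0,0,0,0.1],[-0.025,0,0,0,0.1],[-0.045,0,0,0,0.1],[-0.07,0,0,0,0.1],[-0.1,0,0,0,0.1],[-0.13,0,0,0,0.1],[-0.13,0,0,0,0.1],[-0.13,0,0,0,0.1]])

```text
time_s: 3.73
ee_pos: [0.5443, 0.1649, 0.2258]
eef_rot: [0.097, 1.56, 0.162]
ft_force: [-0.3, -0.0, -1.4]
width: 0.196
```

```bash
python3 go.py 542.2 164 222 93.7 472.8 -436.2 215 97
```

```text
t 3.73 p [544.3 164.9 225.8] jaw 93.77 tilt [ 0.01   0.002 -1.   ] F [-0.3 -0.  -1.4] w 0.196 q [ 0.27  0.34  1.77 -0.    1.02 -1.36]
[542.2 164.  222.   93.7] -> [ 0.0038 -0.0007 -0.0021] turn 0.0012
[ 472.8 -436.2  215.    97. ] -> [ 0.009  -0.5951 -0.1109] turn -0.0564
```

Call:
arm_command(moves=[[0,-0.03,-0.006,0,0.1],[0,-0.07,-0.013,0,0.1],[0,-0.11,-0.02,0,0.1],[0,-0.15,-0.028,-0.02,0.1],[0,-0.19,-0.035,-0.03,0.1],[0,-0.23,-0.043,-0.04,0.1],[0,-0.27,-0.05,-0.05,0.1],[0,-0.31,-0.058,-0.056,0.1],[0,-0.35,-0.065,-0.056,0.1],[0,-0.39,-0.072,-0.056,0.1]])

```text
time_s: 4.57
ee_pos: [0.4964, -0.2305, 0.2235]
eef_rot: [0.215, 1.562, 0.336]
ft_force: [1.0, -0.4, -0.7]
width: 0.199
```

```bash
python3 go.py 472.8 -436.2 190 97
```

```text
t 4.57 p [ 496.4 -230.5  223.5] jaw 96.97 tilt [ 0.008  0.003 -1.   ] F [ 1.  -0.4 -0.7] w 0.199 q [-0.46  0.32  1.81  0.01  1.01 -2.16]
[ 472.8 -436.2  190.    97. ] -> [ 0.0327 -0.2014 -0.0487] turn -0.0006
```

Call:
arm_command(moves=[[0,-0.035,-0.008,0,0.1],[0,-0.075,-0.018,0,0.1],[0,-0.115,-0.028,0,0.1],[0,-0.155,-0.038,0,0.1],[0.01,-0.19,-0.046,0,0.1],[0.03,-0.201,-0.049,0,0.1],[0.033,-0.201,-0.049,0,0.1],[0.033,-0.201,-0.049,0,0.1],[0.033,-0.201,-0.049,0,0.1]])

```text
time_s: 5.32
ee_pos: [0.472, -0.4345, 0.1888]
eef_rot: [0.547, 1.563, 0.668]
ft_force: [0.1, -0.1, -0.5]
width: 0.201
```

```bash
python3 - <<'E'
from meas import *
shot('top');
for n in('top','scene'):
    im,d=shot(n);P=cloud(n,d);o=monitor.get_obs();p=np.array(o['ee_pos'])
    print(n,np.round(p*1000,1))
    q=sel(P,(.38,.56,-.54,-.34),.061,.08);print('stand',len(q),rect(q),np.round(np.median(q[:,2]),4))
    q=sel(P,(.38,.56,-.54,-.34),.10,.16);print('key',len(q),rect(q) if len(q) else'')
    x,y=proj(n,[[.4728,-.4362,.11]])[0].astype(int)
    c=im[y-75:y+75,x-75:x+75];c=cv2.resize(c,(390,390),interpolation=cv2.INTER_CUBIC)
    A=c if n=='top' else np.hstack([A,c])
cv2.imwrite('pics/c4.png',A[:,:,::-1])
E
python3 go.py 472.8 -436.2 149 97
```

```text
top [ 472.9 -434.7  190.2]
stand 415 (array([ 470.6, -439.2]), array([64.3, 48.7]), 5.4) 0.0693
key 0 
scene [ 473.1 -434.9  190.6]
stand 238 (array([ 474.2, -437.5]), array([67.9, 50.8]), 6.6) 0.0692
key 90 (array([ 471.8, -430.8]), array([11.6, 31.5]), 88.6)
t 5.47 p [ 473.1 -434.9  190.6] jaw 97.06 tilt [ 0.009  0.002 -1.   ] F [-1.  -0.8 -0.4] w 0.197 q [-0.77  0.49  1.62  0.01  1.02 -2.46]
[ 472.8 -436.2  149.    97. ] -> [ 0.0415 -0.0013 -0.0009] turn 0.001
```

View pics/c4.png

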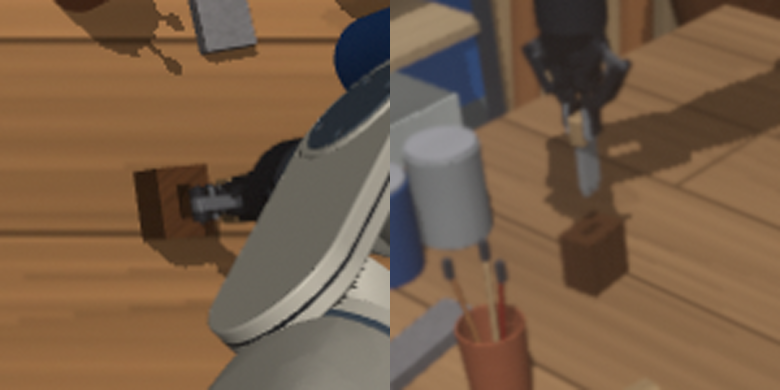

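```bash
python3 - <<'E'
from meas import *
for n in('top','scene'):
    im,d=load(n);P=cloud(n,d)
    for z0,z1 in[(.066,.073),(.068,.072)]:
        q=sel(P,(.38,.56,-.54,-.34),z0,z1);print(n,'stand',len(q),rect(q))
im,d=load('scene');P=cloud('scene',d)
for z0,z1 in[(.105,.13),(.13,.14),(.14,.155),(.155,.18)]:
    q=sel(P,(.43,.52,-.48,-.38),z0,z1)
    e=np.radians(7);X=q[:,:2]*1000@[np.cos(e),np.sin(e)];Y=q[:,:2]*1000@[-np.sin(e),np.cos(e)]
    print(z0,len(q),'x',np.percentile(X,[3,97]).round(1),'y',np.percentile(Y,[3,50,97]).round(1), 'zmin',q[:,2].min().round(4))
c=np.array([472.8,-436.2]);p=np.array([473.1,-434.9])
print('rot coords: goal',c@[np.cos(e),np.sin(e)],c@[-np.sin(e),np.cos(e)],'tcp',p@[np.cos(e),np.sin(e)],p@[-np.sin(e),np.cos(e)])
# slot dark pixels in scene & top
for n in('top','scene'):
    im,d=load(n) 
    if n=='top':
        pass
    x,y=proj(n,[[.4728,-.4362,.07]])[0];g=im[...,:].sum(2).astype(int)
    x,y=int(round(x)),int(round(y));print(n,x,y);print(g[y-9:y+10,x-14:x+15] if n=='scene' else '')
E
```

```text
top stand 364 (array([ 470.6, -439.2]), array([64.3, 48.7]), 5.4)
top stand 289 (array([ 470.4, -439.2]), array([64. , 48.7]), 5.4)
scene stand 186 (array([ 473.9, -437.6]), array([67.5, 50.7]), 6.6)
scene stand 148 (array([ 473.8, -437.6]), array([67.1, 49.4]), 5.1)
0.105 19 x [403.8 427. ] y [-490.3 -486.2 -484.3] zmin 0.1199
0.13 22 x [406.4 428.6] y [-491.1 -484.5 -482.1] zmin 0.1303
0.14 40 x [402.4 430.6] y [-491.6 -484.9 -481. ] zmin 0.1403
0.155 50 x [406.2 429.4] y [-490.6 -483.9 -481.6] zmin 0.1554
rot coords: goal 416.1164129026917 -490.5684569078984 tcp 416.57260689461083 -489.31470771378616
top 478 254

scene 246 130
[[203 200 197 197 192 192 198 195 195 197 194 197 197 198 200 196 201 197
  197 196 196 198 222 277 309 317 321 325 327]
 [216 202 198 200 197 194 196 196 194 196 194 195 196 195 193 193 198 198
  198 198 198 198 210 258 303 320 326 328 330]
 [238 219 208 201 201 199 198 196 195 196 193 194 192 190 186 182 187 192
  195 197 197 196 202 233 289 319 326 328 331]
 [287 258 229 214 206 203 203 200 196 197 190 190 188 175 163 161 170 184
  196 195 197 196 199 212
[... 1137 characters left out ...]
186 188 189 189 187 186 184 187 189 189 186 178
  171 164 153 145 148 153 148 153 166 235 319]
 [262 235 195 172 165 169 177 178 180 184 189 189 189 187 186 185 173 167
  158 152 141 144 147 148 148 145 164 229 319]
 [283 250 200 167 160 160 164 167 166 171 177 179 183 181 178 172 163 157
  153 148 145 147 147 153 149 149 153 216 313]
 [307 280 225 174 159 160 163 158 159 157 162 165 169 171 157 150 153 151
  147 153 150 147 148 147 150 144 150 205 297]
 [309 292 236 178 163 163 163 155 154 157 159 154 161 158 151 148 150 150
  153 146 149 150 150 151 149 149 150 191 277]
 [301 291 237 180 158 158 159 158 153 154 157 153 153 153 152 147 152 147
  155 151 147 150 145 149 153 150 152 181 259]]
```

```bash
python3 go.py 473.3 -438 122 97
```

```text
t 5.47 p [ 473.1 -434.9  190.6] jaw 97.06 tilt [ 0.009  0.002 -1.   ] F [-1.  -0.8 -0.4] w 0.197 q [-0.77  0.49  1.62  0.01  1.02 -2.46]
[ 473.3 -438.   122.    97. ] -> [ 0.0685 -0.0032 -0.0008] turn 0.001
```

Call:
arm_command(moves=[[0.01,-0.003,-0.001,0,0.1],[0.03,-0.003,-0.001,0,0.1],[0.042,-0.003,-0.001,0,0.1],[0.05,-0.003,-0.001,0,0.1],[0.056,-0.003,-0.001,0,0.1],[0.062,-0.003,-0.001,0,0.1],[0.068,-0.003,-0.001,0,0.1],[0.068,-0.003,-0.001,0,0.1]])

```text
time_s: 6.13
ee_pos: [0.4728, -0.4376, 0.1215]
eef_rot: [0.24, 1.562, 0.363]
ft_force: [-1.0, -0.4, -2.1]
width: 0.199
```

```bash
python3 go.py 473.3 -438 79 97
```

```text
t 6.13 p [ 472.8 -437.6  121.5] jaw 97.06 tilt [ 0.008  0.003 -1.   ] F [-1.  -0.4 -2.1] w 0.199 q [-0.77  0.58  1.65  0.01  0.9  -2.47]
[ 473.3 -438.    79.    97. ] -> [ 0.0425 -0.0006  0.0001] turn 0.001
```

In the slot with no contact force, so I'll continue down.

Call:
arm_command(moves=[[0.01,0,0,0,0.1],[0.02,0,0,0,0.1],[0.03,0,0,0,0.1],[0.036,0,0,0,0.1],[0.04,0,0,0,0.1],[0.043,0,0,0,0.1],[0.0445,0,0,0,0.1],[0.0445,0,0,0,0.1]])

```text
time_s: 6.8
ee_pos: [0.4732, -0.4376, 0.0772]
eef_rot: [0.222, 1.562, 0.345]
ft_force: [-0.6, -0.8, 0.8]
width: 0.195
```

```bash
python3 go.py 473.3 -438 77 97
```

```text
t 6.8 p [ 473.2 -437.6   77.2] jaw 97.06 tilt [ 0.008  0.003 -1.   ] F [-0.6 -0.8  0.8] w 0.195 q [-0.77  0.64  1.67  0.01  0.83 -2.47]
[ 473.3 -438.    77.    97. ] -> [ 0.0002 -0.0004  0.    ] turn 0.0011
```

Call:
arm_command(moves=[[0.001,0,0,0,0.1],[0.001,0,0,0,0.3],[0.001,0,0,0,0.4],[0,0,0,0,0.45],[-0.02,0,0,0,0.45],[-0.05,0,0,0,0.45],[-0.09,0,0,0,0.45],[-0.12,0,0,0,0.45],[-0.13,0,0,0,0.45],[-0.13,0,0,0,0.45]])

```text
time_s: 7.63
ee_pos: [0.4736, -0.4392, 0.2108]
eef_rot: [-0.234, 1.558, -0.111]
ft_force: [0.3, -0.4, 0.1]
width: 0.446
```

```bash
python3 go.py 552.5 34.5 190 93.7; python3 - <<'E'
from meas import *
im,d=shot('scene');P=cloud('scene',d)
q=sel(P,(.42,.53,-.49,-.39),.074,.11);print('key on stand',len(q),rect(q),q[:,2].max().round(4))
E
```

```text
t 7.63 p [ 473.6 -439.2  210.8] jaw 97.06 tilt [ 0.012 -0.001 -1.   ] F [ 0.3 -0.4  0.1] w 0.446 q [-0.77  0.47  1.6   0.01  1.06 -2.47]
[552.5  34.5 190.   93.7] -> [0.0211 0.4605 0.1363] turn 0.0587
key on stand 132 (array([ 472.3, -435.7]), array([38.7, 23. ]), 4.9) 0.1066
```

Call:
arm_command(moves=[[0.0,0.035,0.01,0,0.45],[0.0,0.075,0.022,0.01,0.45],[0,0.115,0.034,0.02,0.45],[0,0.155,0.046,0.03,0.45],[0,0.195,0.058,0.04,0.45],[0,0.235,0.07,0.05,0.45],[0,0.275,0.081,0.058,0.45],[0,0.315,0.093,0.058,0.45],[0,0.355,0.105,0.058,0.45],[0.01,0.395,0.117,0.058,0.45]])

```text
time_s: 8.52
ee_pos: [0.5395, -0.0314, 0.1988]
eef_rot: [0.1, 1.562, 0.165]
ft_force: [1.5, 0.2, 0.5]
width: 0.451
```

```bash
python3 go.py 552 35 150 93.7
```

```text
t 8.52 p [539.5 -31.4 198.8] jaw 93.74 tilt [ 0.009  0.001 -1.   ] F [1.5 0.2 0.5] w 0.451 q [-0.08  0.34  1.85  0.    0.95 -1.72]
[552.   35.  150.   93.7] -> [0.049  0.0654 0.0164] turn 0.0006
```

Call:
arm_command(moves=[[0.01,0.035,0.01,0,0.45],[0.02,0.06,0.016,0,0.45],[0.04,0.0655,0.0165,0,0.45],[0.049,0.0655,0.0165,0,0.45],[0.049,0.0655,0.0165,0,0.45],[0.049,0.0655,0.0165,0,0.45]])

```text
time_s: 9.02
ee_pos: [0.5508, 0.0344, 0.1485]
eef_rot: [0.154, 1.566, 0.219]
ft_force: [-0.6, 0.1, 0.2]
width: 0.451
```

```bash
python3 go.py 552 35 84.5 93.7
```

```text
t 9.02 p [550.8  34.4 148.5] jaw 93.71 tilt [ 0.005  0.001 -1.   ] F [-0.6  0.1  0.2] w 0.451 q [ 0.04  0.43  1.85  0.    0.85 -1.6 ]
[552.   35.   84.5  93.7] -> [0.064  0.0005 0.0009] turn 0.0002
```

Call:
arm_command(moves=[[0.03,0,0,0,0.45],[0.05,0,0.001,0,0.45],[0.063,0,0.001,0,0.45],[0.063,0,0.001,0,0.45],[0.063,0,0.001,0,0.3],[0.063,0,0.001,0,0.2],[0.063,0,0.001,0,0.1],[0.063,0,0.001,0,0.1],[0.063,0,0.001,0,0.1],[0.063,0,0.001,0,0.1]], squeeze=40)

```text
time_s: 9.85
ee_pos: [0.553, 0.0345, 0.0868]
eef_rot: [0.067, 1.564, 0.132]
ft_force: [-0.9, -0.4, 6.7]
width: 0.171
```

```bash
cat > arc.py <<'E'
import sys;from h import *
from scipy.spatial.transform import Rotation as Ro
# arc.py angle0 angle1 n : tool-frame shifts to go round hub (542.2,164) from the present point by d deg (+ccw)
o=monitor.get_obs();R=Ro.from_euler('xyz',o['eef_rot']).as_matrix();p=np.array(o['ee_pos'])
H=np.array([.5422,.164]);r=p[:2]-H;print('p',np.round(p*1000,1),'r',np.hypot(*r).round(4),'post ang',np.degrees(np.arctan2(r[1],r[0])).round(2),'F',np.round(o['ft_force'],1),'w',round(o['width'],3),'q6',o['qpos'][5].round(2))
tot,n=float(sys.argv[1]),int(sys.argv[2]);u=r/np.hypot(*r)*.13
for i in range(1,n+1):
    a=np.radians(tot*i/n);g=H+np.array([[np.cos(a),-np.sin(a)],[np.sin(a),np.cos(a)]])@u
    print(np.round(R.T@np.r_[g-p[:2],0],3).tolist())
E
python3 arc.py -45 8
```

```text
p [553.   34.5  86.8] r 0.13 post ang -85.24 F [-0.9 -0.4  6.7] w 0.171 q6 -1.6
[-0.0, 0.0, -0.013]
[-0.0, 0.002, -0.025]
[-0.0, 0.005, -0.038]
[-0.0, 0.009, -0.05]
[-0.0, 0.014, -0.062]
[-0.001, 0.021, -0.073]
[-0.001, 0.028, -0.083]
[-0.001, 0.036, -0.093]
```

Call:
arm_command(moves=[[-0.0015,0,-0.013,0,0.1],[-0.0015,0.002,-0.025,0,0.1],[-0.0015,0.005,-0.038,0,0.1],[-0.0015,0.009,-0.05,0,0.1],[-0.0015,0.014,-0.062,0,0.1],[-0.0015,0.021,-0.073,0,0.1],[-0.0015,0.028,-0.083,0,0.1],[-0.0015,0.036,-0.093,0,0.1],[-0.0015,0.036,-0.093,0,0.1]])

```text
time_s: 10.6
ee_pos: [0.4535, 0.064, 0.0873]
eef_rot: [-0.559, 1.57, -0.494]
ft_force: [-7.6, -5.8, 1.6]
width: 0.172
```

```bash
python3 arc.py -46 9
```

```text
p [453.5  64.   87.3] r 0.1336 post ang -131.57 F [-7.6 -5.8  1.6] w 0.172 q6 -1.52
[-0.0, 0.011, -0.005]
[-0.0, 0.02, -0.012]
[-0.0, 0.03, -0.018]
[-0.0, 0.041, -0.023]
[-0.0, 0.051, -0.028]
[-0.0, 0.063, -0.031]
[-0.0, 0.074, -0.033]
[-0.0, 0.085, -0.035]
[-0.0, 0.097, -0.035]
```

Call:
arm_command(moves=[[0,0.011,-0.008,0,0.1],[0,0.02,-0.014,0,0.1],[0,0.03,-0.02,0,0.1],[0,0.041,-0.025,0,0.1],[0,0.051,-0.03,0,0.1],[0,0.063,-0.033,0,0.1],[0,0.074,-0.035,0,0.1],[0,0.085,-0.036,0,0.1],[0,0.094,-0.036,0,0.1],[0,0.094,-0.036,0,0.1]])

```text
time_s: 11.43
ee_pos: [0.4068, 0.1553, 0.0868]
eef_rot: [-2.843, 1.563, -2.777]
ft_force: [-12.8, 0.2, 7.8]
width: 0.172
```

```bash
python3 arc.py -2 1; python3 - <<'E'
from meas import *
for n in('top','scene'):
    im,d=shot(n);P=cloud(n,d)
    q=sel(P,(.38,.7,.1,.23),.076,.083)
    print(n,len(q),rect(q))
    for half in(0,1):
        pass
    # bar far end (+x part) away from hub and gripper
    b=q[(q[:,0]>.58)&(q[:,0]<.70)];
    if len(b)>20:
        k=np.polyfit(b[:,0],b[:,1],1);print(' bar +x part slope deg',np.degrees(np.arctan(k[0])).round(2),'y at 542',np.polyval(k,.542).round(4),'xmax',b[:,0].max().round(4),len(b))
o=monitor.get_obs();print(np.round(o['ee_pos'],4),np.round(o['ft_force'],1))
E
```

```text
p [406.8 155.3  86.8] r 0.1357 post ang -176.32 F [-12.8   0.2   7.8] w 0.172 q6 -1.3
[-0.0, 0.005, 0.006]
top 512 (array([625.2, 167.8]), array([122.1,  27. ]), 2.8)
 bar +x part slope deg 3.55 y at 542 0.1627 xmax 0.6859 450
scene 535 (array([621.3, 176. ]), array([136.7,  46.9]), 8.5)
 bar +x part slope deg 3.2 y at 542 0.1668 xmax 0.6908 438
[0.4069 0.1548 0.0869] [-12.3   0.1   7.6]
```

Call:
arm_command(moves=[[0,0,0.003,0,0.2],[0,0,0.003,0,0.4],[0,0,0.003,0,0.4],[-0.02,0,0.003,0,0.5],[-0.05,0,0.003,0,0.6],[-0.085,0,0.003,0,0.6],[-0.11,0,0.003,0,0.6],[-0.11,0,0.003,0,0.6]])

```text
time_s: 12.2
ee_pos: [0.4143, 0.1564, 0.2018]
eef_rot: [0.092, 1.568, 0.158]
ft_force: [0.1, -0.1, -0.1]
width: 0.6
```

```bash
cat > tl.py <<'E'
from meas import *
import sys
cs=np.array(sys.argv[1:],float).reshape(-1,2)/1000
off={'top':(1.8,2.),'scene':(-1.8,-1.9)}
for n in('top','scene'):
    im,d=shot(n);P=cloud(n,d)
    for c in cs:
        r=tool_pose(P,c);cx,cy,w,h,a=r['rect'];y=np.radians(r['yaw'])
        m=np.array([cx,cy])-35*np.array([np.cos(np.radians(a)),np.sin(np.radians(a))])+off[n]
        m2=np.array(r['mid'])-5.5*np.array([np.cos(y),np.sin(y)])+off[n]  # handle+ferrule centre line
        print(n,'rect',r['rect'],'mid',np.round(m,1),np.round(m2,1),'yaw',a,r['yaw'],'top z',r['zmax'])
E
python3 tl.py 690 -103 690 -250 473 -111; python3 go.py 439.5 -115 150 100.5 439.5 -115 60 100.5
```

```text
top rect (689.7, -103.0, 180.5, 28.2, 6.2) mid [ 656.7 -104.8] [ 657.2 -104.5] yaw 6.2 6.1 top z 30.3
top rect (690.3, -249.9, 180.4, 28.4, -10.1) mid [ 657.6 -241.8] [ 657.5 -241. ] yaw -10.1 -9.7 top z 30.7
top rect (472.8, -110.7, 179.8, 28.2, 10.7) mid [ 440.2 -115.2] [ 440.1 -115.3] yaw 10.7 10.6 top z 30.2
scene rect (690.8, -98.8, 184.8, 30.2, 6.3) mid [ 654.2 -104.5] [ 653.8 -102.6] yaw 6.3 6.1 top z 29.2
scene rect (691.1, -246.5, 181.8, 33.1, -11.7) mid [ 655.  -241.3] [ 656.8 -239.6] yaw -11.7 -11.5 top z 28.7
scene rect (473.8, -106.9, 183.9, 31.0, 10.7) mid [ 437.6 -115.3] [ 438.3 -113.7] yaw 10.7 10.1 top z 29.3
t 12.3 p [411.8 155.5 198. ] jaw 93.79 tilt [-0.004 -0.002 -1.   ] F [-0.3 -0.2 -1.1] w 0.597 q [ 0.33  0.2   2.05 -0.    0.89 -1.3 ]
[ 439.5 -115.   150.   100.5] -> [ 0.0483 -0.2717  0.0099] turn -0.1171
[ 439.5 -115.    60.   100.5] -> [ 0.1383 -0.2716  0.0103] turn -0.1171
```

```bash
python3 - <<'E'
from meas import *
C=np.array([542,164.3])/1000;th=np.radians(3.7);ex=np.array([np.cos(th),np.sin(th)]);ey=np.array([-ex[1],ex[0]])
off={'top':(.0018,.002),'scene':(-.0018,-.0019)}
for n in('top','scene'):
    P=cloud(n,load(n)[1]);q=P.reshape(-1,3);q=q[(q[:,2]>.045)&(q[:,2]<.075)];q=q[np.hypot(*(q[:,:2]-C).T)<.19]
    w=q[:,:2]+off[n]-C;X=w@ex*1000;Y=w@ey*1000
    for l in(-130,-68,68,130):
        s=[]
        for cx in(-36,36):
            k=(abs(X-cx)<16)&(abs(Y-l)<26)
            s.append((int(k.sum()),np.round(np.percentile(X[k],[5,95]),1).tolist(),np.round(np.percentile(Y[k],[3,97])-l,1).tolist()) if k.sum()>4 else None)
        print(n,l,s)
E
```

```text
top -130 [(53, [-43.5, -30.0], [-19.8, 19.1]), (52, [28.7, 41.4], [-20.8, 18.4])]
top -68 [(49, [-42.9, -30.2], [-19.0, 17.6]), (52, [28.6, 41.7], [-19.5, 18.1])]
top 68 [(58, [-41.9, -29.0], [-19.8, 18.7]), (57, [30.1, 43.1], [-19.8, 18.3])]
top 130 [(51, [-40.4, -28.5], [-19.2, 20.9]), (65, [31.1, 44.3], [-20.1, 19.9])]
scene -130 [(55, [-45.2, -31.9], [-18.9, 21.3]), (65, [26.1, 40.8], [-19.7, 20.7])]
scene -68 [(62, [-45.4, -29.8], [-17.8, 19.5]), (69, [26.5, 40.6], [-18.6, 20.4])]
scene 68 [(58, [-43.0, -29.7], [-19.3, 20.1]), (77, [28.6, 42.3], [-20.5, 18.7])]
scene 130 [(66, [-42.9, -28.4], [-19.1, 20.3]), (75, [29.4, 43.3], [-20.4, 18.9])]
```

Call:
arm_command(moves=[[0.0,-0.03,0.001,-0.03,0.65],[0.0,-0.07,0.003,-0.06,0.65],[0,-0.11,0.004,-0.09,0.65],[0,-0.15,0.006,-0.117,0.65],[0.01,-0.19,0.008,-0.117,0.65],[0.03,-0.23,0.009,-0.117,0.65],[0.06,-0.265,0.01,-0.117,0.65],[0.1,-0.2715,0.01,-0.117,0.65],[0.128,-0.2715,0.01,-0.117,0.65],[0.128,-0.2715,0.01,-0.117,0.65]], squeeze=90)

```text
time_s: 13.13
ee_pos: [0.4342, -0.1147, 0.0642]
eef_rot: [2.847, 1.555, 3.028]
ft_force: [-1.5, 0.1, -0.2]
width: 0.649
```

```bash
python3 go.py 439.5 -115 4 100.6
```

```text
t 13.13 p [ 434.2 -114.7   64.2] jaw 100.35 tilt [-0.016  0.002 -1.   ] F [-1.5  0.1 -0.2] w 0.649 q [-0.28  0.47  2.1  -0.    0.59 -2.03]
[ 439.5 -115.     4.   100.6] -> [ 0.0601 -0.0015  0.006 ] turn -0.0043
```

Call:
arm_command(moves=[[0.015,-0.001,0.006,-0.004,0.65],[0.03,-0.001,0.006,-0.004,0.65],[0.045,-0.001,0.006,-0.004,0.65],[0.054,-0.001,0.006,-0.004,0.65],[0.057,-0.001,0.006,-0.004,0.65],[0.057,-0.001,0.006,-0.004,0.65],[0.057,-0.001,0.006,-0.004,0.65]])

```text
time_s: 13.72
ee_pos: [0.4397, -0.1144, 0.0077]
eef_rot: [2.85, 1.556, 3.035]
ft_force: [-0.7, -0.5, 0.3]
width: 0.649
```

```bash
python3 go.py 439.5 -115 6 100.6
```

```text
t 13.72 p [ 439.7 -114.4    7.7] jaw 100.61 tilt [-0.015  0.002 -1.   ] F [-0.7 -0.5  0.3] w 0.649 q [-0.28  0.6   2.09 -0.01  0.47 -2.03]
[ 439.5 -115.     6.   100.6] -> [ 0.0017 -0.0005 -0.0003] turn 0.0001
```

Call:
arm_command(moves=[[0.001,-0.0005,0,0,0.4],[0.001,-0.0005,0,0,0.2],[0.001,-0.0005,0,0,0.2],[0.001,0,0,0,0.2],[0.001,0,0,0,0.2],[0.001,0,0,0,0.2],[0.001,0,0,0,0.2]], squeeze=90)

```text
time_s: 14.3
ee_pos: [0.4405, -0.1149, 0.0079]
eef_rot: [2.897, 1.558, 3.082]
ft_force: [-0.6, -2.6, 9.2]
width: 0.306
```

```bash
python3 go.py 548.7 34.4 140 93.1
```

```text
t 14.3 p [ 440.5 -114.9    7.9] jaw 100.62 tilt [-0.013  0.001 -1.   ] F [-0.6 -2.6  9.2] w 0.306 q [-0.28  0.6   2.09 -0.01  0.47 -2.03]
[548.7  34.4 140.   93.1] -> [-0.1334  0.1272  0.1322] turn 0.1312
```

Call:
arm_command(moves=[[-0.02,0,0,0,0.2],[-0.05,0.01,0.01,0.02,0.2],[-0.085,0.03,0.03,0.05,0.2],[-0.115,0.055,0.057,0.08,0.2],[-0.133,0.08,0.083,0.11,0.2],[-0.133,0.105,0.109,0.131,0.2],[-0.133,0.127,0.132,0.131,0.2],[-0.133,0.127,0.132,0.131,0.2],[-0.133,0.127,0.132,0.131,0.2]])

```text
time_s: 15.05
ee_pos: [0.5492, 0.0356, 0.14]
eef_rot: [3.023, 1.559, 3.08]
ft_force: [-0.8, -0.8, -2.7]
width: 0.304
```

```bash
python3 - <<'E'
from meas import *
for n in('top','scene'):
    im,d=shot(n);P=cloud(n,d)
    if n=='scene':
        # held tool: points well below grip level
        q=sel(P,(.45,.75,-.04,.11),.10,.17);print(len(q),rect(q),q[:,2].min(),q[:,2].max())
        o=monitor.get_obs();print(np.round(o['ee_pos'],4))
        x,y=proj(n,[[.5487,.0344,.10]])[0].astype(int);c=im[y-75:y+75,x-100:x+100];A=cv2.resize(c,(600,450),interpolation=cv2.INTER_CUBIC)
cv2.imwrite('pics/c5.png',A[:,:,::-1])
E
python3 go.py 548.7 34.4 80 93.1
```

```text
700 (array([588.3,  44.4]), array([169.6,  53.9]), 10.4) 0.13257416005534473 0.1699212877128482
[0.5475 0.0339 0.1393]
t 15.15 p [547.5  33.9 139.3] jaw 93.13 tilt [-0.015  0.001 -1.   ] F [-0.7 -0.6 -0.6] w 0.305 q [ 0.04  0.44  1.85  0.    0.86 -1.59]
[548.7  34.4  80.   93.1] -> [0.0593 0.0004 0.0021] turn 0.0006
```

View pics/c5.png

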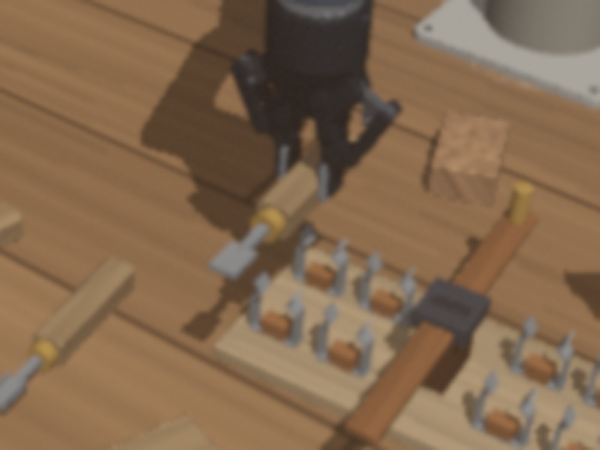

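Call:
arm_command(moves=[[0.03,0.0005,0.002,0,0.2],[0.055,0.0005,0.002,0,0.2],[0.068,0.0005,0.002,0,0.2],[0.075,0.0005,0.002,0,0.2],[0.082,0.0005,0.002,0,0.2],[0.089,0.0005,0.002,0,0.2],[0.096,0.0005,0.002,0,0.2],[0.101,0.0005,0.002,0,0.2],[0.102,0.0005,0.002,0,0.2],[0.102,0.0005,0.002,0,0.2]], squeeze=110)

```text
time_s: 15.98
ee_pos: [0.5484, 0.0342, 0.039]
eef_rot: [3.068, 1.557, 3.123]
ft_force: [-5.3, -1.6, 17.4]
width: 0.297
```

```bash
python3 go.py 548.7 34.4 38.5 93.1
```

```text
t 15.98 p [548.4  34.2  39. ] jaw 93.13 tilt [-0.014  0.    -1.   ] F [-5.3 -1.6 17.4] w 0.297 q [ 0.04  0.61  1.88  0.    0.66 -1.59]
[548.7  34.4  38.5  93.1] -> [0.0005 0.0002 0.0003] turn 0.0005
```

Call:
arm_command(moves=[[0.003,0,0,0,0.2],[0.003,0,0,0,0.2],[0.0,0,0,0,0.35],[0,0,0,0,0.45],[0,0,0,0,0.48],[-0.02,0,0,0,0.48],[-0.05,0,0,0,0.5],[-0.09,0,0,0,0.65],[-0.12,0,0,0,0.65],[-0.12,0,0,0,0.65]])

```text
time_s: 16.82
ee_pos: [0.5539, 0.0343, 0.1644]
eef_rot: [2.943, 1.567, 2.997]
ft_force: [1.2, 0.2, 0.3]
width: 0.646
```

```bash
cat > seat.py <<'E'
from meas import *
C=np.array([541.7,164.2])/1000;th=np.radians(3.1);ex=np.array([np.cos(th),np.sin(th)]);ey=np.array([-ex[1],ex[0]])
off={'top':(.0018,.002),'scene':(-.0018,-.0019)}
for n in('top','scene'):
    P=cloud(n,load(n)[1]);q=P.reshape(-1,3);w=q[:,:2]+off[n]-C;X=w@ex*1000;Y=w@ey*1000
    for i,l in enumerate((-130,-68,68,130)):
        k=(abs(Y-l)<9)&(abs(X)<25)&(q[:,2]>.0)&(q[:,2]<.12)
        b=(abs(Y-l)<16)&(X>-100)&(X<150)&(q[:,2]>.035)&(q[:,2]<.1)
        h=(abs(Y-l)<9)&(abs(X)<90)&(q[:,2]>.05)&(q[:,2]<.1)
        if k.sum()>5: print(n,'lane',i,'mid height',np.round(np.percentile(q[k,2],[10,50,90])*1000,1),'X ext>35mm',np.round([X[b].min(),X[b].max()],1) if b.sum() else '','handle X',np.round(np.percentile(X[h],[2,98]),1) if h.sum()>30 else '', 'slope z',np.round(np.polyfit(X[h],q[h,2]*1000,1)[0],3) if h.sum()>30 else '','Y',np.round(np.median(Y[h])-l,1) if h.sum()>30 else '')
E
python3 tl.py 690 -103 690 -250; python3 seat.py; python3 go.py 655.5 -104.5 100 96.2
```

```text
top rect (690.3, -103.0, 180.9, 28.1, 6.1) mid [ 657.3 -104.7] [ 657.3 -104.3] yaw 6.1 6.0 top z 30.5
top rect (690.5, -250.1, 180.0, 28.4, -10.4) mid [ 657.9 -241.8] [ 662.2 -241.8] yaw -10.4 -10.0 top z 30.3
scene rect (691.2, -97.7, 184.7, 30.1, 7.2) mid [ 654.7 -104. ] [ 653.5 -103.1] yaw 7.2 5.2 top z 28.8
scene rect (691.7, -244.4, 179.1, 30.0, -10.9) mid [ 655.5 -239.7] [ 656.8 -239.3] yaw -10.9 -11.4 top z 29.2
top lane 1 mid height [11.8 14.2 16.7] X ext>35mm  handle X  slope z  Y 
top lane 3 mid height [12.  14.4 17.3] X ext>35mm [-41.8  42.7] handle X  slope z  Y 
scene lane 0 mid height [25.3 57.3 59.9] X ext>35mm [-60.6 124.7] handle X [-54.8  63.4] slope z -0.022 Y 0.3
scene lane 1 mid height [12.5 14.1 16.2] X ext>35mm [-48.1  43.9] handle X  slope z  Y 
scene lane 2 mid height [12.3 15.2 17.2] X ext>35mm [-46.2  43. ] handle X  slope z  Y 
scene lane 3 mid height [11.9 14.  15.8] X ext>35mm [-48.   43.8] handle X  slope z  Y 
t 16.92 p [550.9  34.2 159.9] jaw 93.13 tilt [-0.011  0.    -1.   ] F [ 0.  -0.3 -0.7] w 0.65 q [ 0.04  0.42  1.84  0.    0.9  -1.59]
[ 655.5 -104.5  100.    96.2] -> [ 0.0586 -0.1442  0.0976] turn -0.0536
```

Call:
arm_command(moves=[[0.0,-0.02,0.014,-0.02,0.65],[0.0,-0.05,0.034,-0.04,0.65],[0,-0.08,0.055,-0.054,0.65],[0,-0.115,0.078,-0.054,0.65],[0.02,-0.138,0.094,-0.054,0.65],[0.05,-0.144,0.098,-0.054,0.65],[0.08,-0.144,0.098,-0.054,0.65],[0.09,-0.144,0.098,-0.054,0.65],[0.09,-0.144,0.098,-0.054,0.65],[0.09,-0.144,0.098,-0.054,0.65]])

```text
time_s: 17.75
ee_pos: [0.6546, -0.1038, 0.0675]
eef_rot: [2.973, 1.557, 3.082]
ft_force: [0.5, -0.3, 0.1]
width: 0.649
```

```bash
python3 go.py 655.8 -104.4 7 96.1; python3 - <<'E'
from h import *
shot('top');shot('scene')
E
python3 seat.py | grep 'lane 0'
```

```text
t 17.75 p [ 654.6 -103.8   67.5] jaw 96.24 tilt [-0.014  0.001 -1.   ] F [ 0.5 -0.3  0.1] w 0.649 q [-0.17  0.68  1.61 -0.    0.86 -1.85]
[ 655.8 -104.4    7.    96.1] -> [ 0.0604 -0.0009  0.0019] turn 0.0025
scene lane 0 mid height [24.2 58.1 60.2] X ext>35mm [-58.8 123.1] handle X [-56.6  63.6] slope z -0.024 Y 0.1
```

Call:
arm_command(moves=[[0.02,-0.001,0.002,0.002,0.65],[0.04,-0.001,0.002,0.002,0.65],[0.055,-0.001,0.002,0.002,0.65],[0.06,-0.001,0.002,0.002,0.65],[0.06,-0.001,0.002,0.002,0.65],[0.06,-0.001,0.002,0.002,0.4],[0.06,-0.001,0.002,0.002,0.2],[0.06,-0.001,0.002,0.002,0.2],[0.06,-0.001,0.002,0.002,0.2],[0.06,-0.001,0.002,0.002,0.2]], squeeze=100)

```text
time_s: 18.68
ee_pos: [0.659, -0.1048, 0.0117]
eef_rot: [3.084, 1.564, -3.092]
ft_force: [-1.6, 0.0, 5.5]
width: 0.296
```

```bash
python3 go.py 534.7 294 150 93.1
```

```text
t 18.68 p [ 659.  -104.8   11.7] jaw 96.14 tilt [-0.007 -0.    -1.   ] F [-1.6  0.   5.5] w 0.296 q [-0.17  0.77  1.61 -0.    0.77 -1.85]
[534.7 294.  150.   93.1] -> [-0.1376  0.4099 -0.0819] turn 0.0531
```

Call:
arm_command(moves=[[-0.02,0,0,0,0.2],[-0.05,0.01,0,0.01,0.2],[-0.085,0.035,-0.005,0.02,0.2],[-0.115,0.07,-0.01,0.03,0.2],[-0.138,0.11,-0.018,0.04,0.2],[-0.138,0.15,-0.027,0.053,0.2],[-0.138,0.19,-0.036,0.053,0.2],[-0.138,0.23,-0.044,0.053,0.2],[-0.138,0.26,-0.05,0.053,0.2],[-0.138,0.26,-0.05,0.053,0.2]])

```text
time_s: 19.52
ee_pos: [0.5803, 0.1541, 0.1509]
eef_rot: [2.875, 1.564, 2.934]
ft_force: [-0.9, 1.3, -1.5]
width: 0.292
```

```bash
python3 go.py 537.9 294.2 150 93.1 
```

```text
t 19.52 p [580.3 154.1 150.9] jaw 93.37 tilt [-0.007  0.001 -1.   ] F [-0.9  1.3 -1.5] w 0.292 q [ 0.24  0.49  1.74  0.    0.92 -1.39]
[537.9 294.2 150.   93.1] -> [ 0.0014  0.1424 -0.034 ] turn 0.0046
```

Call:
arm_command(moves=[[0,0.035,-0.009,0.004,0.2],[0,0.07,-0.017,0.004,0.2],[0,0.1,-0.024,0.004,0.2],[0,0.125,-0.03,0.004,0.2],[0,0.1425,-0.034,0.004,0.2],[0,0.1425,-0.034,0.004,0.2],[0,0.1425,-0.034,0.004,0.2],[0,0.1425,-0.034,0.004,0.2]])

```text
time_s: 20.18
ee_pos: [0.5381, 0.2937, 0.1516]
eef_rot: [2.918, 1.564, 2.973]
ft_force: [1.3, 0.0, -0.5]
width: 0.292
```

```bash
python3 go.py 537.9 294.2 76 93.1; python3 - <<'E'
from meas import *
im,d=shot('scene');P=cloud('scene',d);shot('top')
q=sel(P,(.45,.75,.2,.36),.115,.165);C=np.array([.5379,.2942]);th=np.radians(3.1);ex=np.array([np.cos(th),np.sin(th)]);ey=np.array([-ex[1],ex[0]])
w=q[:,:2]-[.0018,.0019]-C;X=w@ex*1000;Y=w@ey*1000;o=monitor.get_obs();print(np.round(o['ee_pos'],4))
k=(abs(Y)<16);print('X',np.round([X.min(),X.max()],1))
for a in range(-60,130,15):
    m=(X>a)&(X<a+15)&(abs(Y)<22)
    if m.sum()>3: print(a,m.sum(),np.round(np.percentile(Y[m],[5,95]),1),np.round(np.percentile(q[m,2],[3,97])*1000,1))
E
python3 seat.py|grep 'lane 0'
```

```text
t 20.18 p [538.1 293.7 151.6] jaw 93.14 tilt [-0.007  0.001 -1.   ] F [ 1.3  0.  -0.5] w 0.292 q [ 0.48  0.51  1.71  0.01  0.93 -1.15]
[537.9 294.2  76.   93.1] -> [0.0756 0.0004 0.0004] turn 0.0008
[0.5383 0.2932 0.1515]
X [ -0.3 121.8]
0 25 [12.2 20.4] [145.2 164.5]
15 17 [ 9.2 13.1] [146.8 164.5]
30 16 [10.2 12.7] [144.8 164.3]
45 69 [-13.8  12.2] [144.  164.9]
60 72 [-9.9  8.2] [147.3 163.9]
75 28 [-4.7  3.5] [152.1 158.1]
90 61 [-9.2  8.6] [153.2 161.3]
105 65 [-8.8  8.5] [149.8 161.4]
120 16 [-9.8  5.8] [151.9 160.2]
top lane 0 mid height [56.2 58.6 61.3] X ext>35mm [-55.6 123.6] handle X [-54.   65.4] slope z -0.016 Y 0.1
scene lane 0 mid height [15.4 57.4 59.8] X ext>35mm [-61.1 123.9] handle X [-55.8  64. ] slope z -0.02 Y -0.0
```

Call:
arm_command(moves=[[0.03,0.0005,0,0,0.2],[0.06,0.0005,0,0,0.2],[0.076,0.0005,0,0,0.2],[0.083,0.0005,0,0,0.2],[0.09,0.0005,0,0,0.2],[0.097,0.0005,0,0,0.2],[0.104,0.0005,0,0,0.2],[0.11,0.0005,0,0,0.2],[0.112,0.0005,0,0,0.2],[0.112,0.0005,0,0,0.2]], squeeze=110)

```text
time_s: 21.12
ee_pos: [0.5385, 0.294, 0.0426]
eef_rot: [2.781, 1.565, 2.835]
ft_force: [-7.1, -3.7, 26.0]
width: 0.292
```

```bash
python3 go.py 537.9 294.2 42.7 93.1
```

```text
t 21.12 p [538.5 294.   42.6] jaw 93.08 tilt [-0.005  0.002 -1.   ] F [-7.1 -3.7 26. ] w 0.292 q [ 0.48  0.66  1.74  0.01  0.74 -1.15]
[537.9 294.2  42.7  93.1] -> [-0.0001  0.0003 -0.0005] turn -0.0004
```

Call:
arm_command(moves=[[0.0,0,0,0,0.2],[0,0,0,0,0.35],[0,0,0,0,0.45],[0,0,0,0,0.48],[-0.02,0,0,0,0.48],[-0.05,0,0,0,0.5],[-0.085,0,0,0,0.65],[-0.12,-0.01,0.01,0,0.65],[-0.13,-0.04,0.02,0,0.65],[-0.13,-0.08,0.03,0,0.65]])

```text
time_s: 21.95
ee_pos: [0.5764, 0.2177, 0.1767]
eef_rot: [1.007, 1.565, 1.064]
ft_force: [0.1, -0.4, -0.1]
width: 0.652
```

```bash
python3 go.py 657 -241 150 79.5;python3 tl.py 690 -250;python3 seat.py
```

```text
t 21.95 p [576.4 217.7 176.7] jaw 93.28 tilt [ 0.003  0.005 -1.   ] F [ 0.1 -0.4 -0.1] w 0.652 q [ 0.34  0.47  1.69  0.    0.97 -1.29]
[ 657.  -241.   150.    79.5] -> [ 0.0247 -0.4627  0.0541] turn 0.2406
top rect (690.0, -249.8, 179.8, 28.1, -10.2) mid [ 657.4 -241.6] [ 658.5 -241.3] yaw -10.2 -9.8 top z 30.2
scene rect (691.4, -245.2, 180.8, 30.4, -12.9) mid [ 655.5 -239.3] [ 655.6 -239. ] yaw -12.9 -11.5 top z 29.1
top lane 0 mid height [56.  58.9 61.4] X ext>35mm [-55.5 124.1] handle X [-54.   66.3] slope z -0.017 Y 0.2
top lane 1 mid height [11.8 14.6 17.5] X ext>35mm [-42.3  43.9] handle X  slope z  Y 
top lane 2 mid height [11.9 14.3 17.2] X ext>35mm [-42.7  43.8] handle X  slope z  Y 
top lane 3 mid height [11.  14.  16.8] X ext>35mm [-27.6  49.2] handle X  slope z  Y 
scene lane 0 mid height [15.8 57.7 59.7] X ext>35mm [-59.  124.2] handle X [-55.4  64.3] slope z -0.029 Y 0.0
scene lane 1 mid height [11.8 13.5 16.1] X ext>35mm [-45.1  43.3] handle X  slope z  Y 
scene lane 2 mid height [12.7 14.8 16.4] X ext>35mm [-44.5  42.8] handle X  slope z  Y 
scene lane 3 mid height [56.5 58.3 60.2] X ext>35mm [-58.3 125. ] handle X [-53.4  66.1] slope z -0.03 Y 0.0
```

Call:
arm_command(moves=[[0,-0.035,0.004,0.02,0.65],[0,-0.075,0.009,0.05,0.65],[0,-0.115,0.014,0.08,0.65],[0,-0.155,0.018,0.11,0.65],[0,-0.195,0.023,0.14,0.65],[0,-0.235,0.028,0.17,0.65],[0,-0.275,0.032,0.2,0.65],[0,-0.315,0.037,0.24,0.65],[0,-0.355,0.042,0.24,0.65],[0,-0.38,0.046,0.24,0.65]])

```text
time_s: 22.88
ee_pos: [0.6405, -0.1689, 0.1724]
eef_rot: [3.117, 1.568, 2.925]
ft_force: [-0.3, -0.3, 0.1]
width: 0.651
```

Call:
arm_command(moves=[[0,0,0,0,0.65],[0,0,0,0,0.65]])

```text
time_s: 23.05
ee_pos: [0.6403, -0.1701, 0.1716]
eef_rot: [3.054, 1.567, 2.859]
ft_force: [0.6, -0.0, -0.3]
width: 0.648
```

```bash
python3 go.py 656.5 -240.5 60 79.5
```

```text
t 23.05 p [ 640.3 -170.1  171.6] jaw 78.84 tilt [-0.004  0.001 -1.   ] F [ 0.6 -0.  -0.3] w 0.648 q [-0.28  0.55  1.58  0.    1.02 -1.65]
[ 656.5 -240.5   60.    79.5] -> [ 0.1114 -0.066   0.0299] turn -0.0115
```

Call:
arm_command(moves=[[0,-0.025,0.011,-0.01,0.65],[0,-0.05,0.023,-0.011,0.65],[0.02,-0.066,0.03,-0.011,0.65],[0.05,-0.066,0.03,-0.011,0.65],[0.08,-0.066,0.03,-0.011,0.65],[0.1,-0.066,0.03,-0.011,0.65],[0.111,-0.066,0.03,-0.011,0.65],[0.111,-0.066,0.03,-0.011,0.65],[0.111,-0.066,0.03,-0.011,0.65],[0.111,-0.066,0.03,-0.011,0.65]])

```text
time_s: 23.88
ee_pos: [0.6578, -0.2401, 0.062]
eef_rot: [3.119, 1.569, 2.936]
ft_force: [0.6, -0.9, 0.3]
width: 0.649
```

```bash
python3 go.py 656.5 -240.5 7 79.5; python3 tl.py 690 -250
```

```text
t 23.88 p [ 657.8 -240.1   62. ] jaw 79.52 tilt [-0.002  0.    -1.   ] F [ 0.6 -0.9  0.3] w 0.649 q [-0.37  0.73  1.53 -0.    0.88 -1.75]
[ 656.5 -240.5    7.    79.5] -> [ 0.055  -0.0006 -0.0011] turn 0.0003Traceback (most recent call last):
  File "tl.py", line 8, in <module>
    r=tool_pose(P,c);cx,cy,w,h,a=r['rect'];y=np.radians(r['yaw'])
  File "meas.py", line 33, in tool_pose
    hi=p[:,2]>.0225; sh=s[hi]; c2=np.percentile(sh,[1,99]); mid=sh[(sh>c2[0]-1)].mean()
                                  ~~~~~~~~~~~~~^^^^^^^^^^^
    return _quantile_unchecked(
        a, q, axis, out, overwrite_input, method, keepdims, weights)
    return _ureduce(a,
                    func=_quantile_ureduce_func,
    ...<5 lines>...
                    overwrite_input=overwrite_input,
                    method=method)
    r = func(a, **kwargs)
    result = _quantile(arr,
                       quantiles=q,
    ...<2 lines>...
                       out=out,
                       weights=wgt)
    slices_having_nans = np.isnan(arr[-1, ...])
                                  ~~~^^^^^^^^^
IndexError: index -1 is out of bounds for axis 0 with size 0
```

```bash
sed -i "s/for n in('top','scene'):/for n in (['scene'] if len(cs)==1 else ['top','scene']):/" tl.py; python3 tl.py 690 -250; python3 go.py 656.5 -240.5 7 79.5
```

```text
scene rect (691.9, -244.9, 180.2, 31.2, -10.7) mid [ 655.7 -240.3] [ 656.4 -238.8] yaw -10.7 -12.4 top z 29.1
t 23.98 p [ 657.9 -240.6   62.4] jaw 79.49 tilt [-0.001 -0.    -1.   ] F [-0.3 -0.4 -0.2] w 0.651 q [-0.37  0.73  1.53 -0.    0.88 -1.75]
[ 656.5 -240.5    7.    79.5] -> [ 0.0554 -0.0001 -0.0014] turn -0.0001
```

Call:
arm_command(moves=[[0.02,0,-0.002,0,0.65],[0.04,0,-0.002,0,0.65],[0.053,0,-0.002,0,0.65],[0.056,0,-0.002,0,0.65],[0.056,0,-0.002,0,0.65],[0.056,0,-0.002,0,0.4],[0.056,0,-0.002,0,0.2],[0.056,0,-0.002,0,0.2],[0.056,0,-0.002,0,0.2],[0.056,0,-0.002,0,0.2]], squeeze=100)

```text
time_s: 24.82
ee_pos: [0.6569, -0.2406, 0.0082]
eef_rot: [-0.357, 1.569, -0.54]
ft_force: [-1.3, 0.3, 7.0]
width: 0.303
```

```bash
python3 go.py 545.4 96.3 150 93.1
```

```text
t 24.82 p [ 656.9 -240.6    8.2] jaw 79.49 tilt [ 0.001 -0.001 -1.   ] F [-1.3  0.3  7. ] w 0.303 q [-0.37  0.8   1.54 -0.    0.8  -1.76]
[545.4  96.3 150.   93.1] -> [-0.1423  0.3109 -0.1709] turn -0.2376
```

Call:
arm_command(moves=[[-0.03,0,0,0,0.2],[-0.065,0.01,-0.005,-0.02,0.2],[-0.1,0.035,-0.019,-0.06,0.2],[-0.13,0.065,-0.036,-0.1,0.2],[-0.142,0.1,-0.055,-0.14,0.2],[-0.142,0.135,-0.074,-0.18,0.2],[-0.142,0.17,-0.093,-0.22,0.2],[-0.142,0.205,-0.113,-0.238,0.2],[-0.142,0.24,-0.132,-0.238,0.2],[-0.142,0.275,-0.151,-0.238,0.2]])

```text
time_s: 25.65
ee_pos: [0.5575, 0.0592, 0.1504]
eef_rot: [-0.331, 1.568, -0.276]
ft_force: [0.9, 0.4, -1.3]
width: 0.301
```

```bash
python3 go.py 545.9 96.3 150 93.1
```

```text
t 25.65 p [557.5  59.2 150.4] jaw 93.12 tilt [ 0.002 -0.001 -1.   ] F [ 0.9  0.4 -1.3] w 0.301 q [ 0.08  0.44  1.83 -0.    0.87 -1.54]
[545.9  96.3 150.   93.1] -> [ 0.0004  0.0377 -0.0096] turn 0.0003
```

Call:
arm_command(moves=[[0,0.02,-0.005,0,0.2],[0,0.0375,-0.0095,0,0.2],[0,0.0375,-0.0095,0,0.2],[0,0.0375,-0.0095,0,0.2],[0,0.0375,-0.0095,0,0.2],[0,0.0375,-0.0095,0,0.2]])

```text
time_s: 26.15
ee_pos: [0.5464, 0.0952, 0.1505]
eef_rot: [-0.332, 1.568, -0.279]
ft_force: [0.5, -0.2, -1.6]
width: 0.297
```

```bash
python3 go.py 545.9 96.3 76 93.1; python3 - <<'E'
from meas import *
im,d=shot('scene');P=cloud('scene',d)
q=sel(P,(.45,.75,.02,.17),.115,.165);C=np.array([.5459,.0963]);th=np.radians(3.1);ex=np.array([np.cos(th),np.sin(th)]);ey=np.array([-ex[1],ex[0]])
w=q[:,:2]-[.0018,.0019]-C;X=w@ex*1000;Y=w@ey*1000
print('X',np.round([X.min(),X.max()],1))
for a in range(30,130,15):
    m=(X>a)&(X<a+15)&(abs(Y)<22)
    if m.sum()>3: print(a,m.sum(),np.round(np.percentile(Y[m],[5,95]),1),np.round(np.percentile(q[m,2],[3,97])*1000,1))
E
```

```text
t 26.15 p [546.4  95.2 150.5] jaw 93.06 tilt [ 0.003 -0.001 -1.   ] F [ 0.5 -0.2 -1.6] w 0.297 q [ 0.15  0.43  1.85 -0.    0.86 -1.47]
[545.9  96.3  76.   93.1] -> [ 0.0745  0.0012 -0.0007] turn -0.0007
X [ -6.  126.7]
30 19 [12.3 14.3] [147.6 163.5]
45 41 [-13.5  13.5] [144.2 164.7]
60 69 [-10.4   9.9] [147.9 164.7]
75 21 [-4.7  3. ] [155.1 160.3]
90 43 [-8.4  7.1] [154.4 163.5]
105 45 [-8.4  7.1] [153.2 163.4]
120 30 [-8.3  6.7] [153.2 163.6]
```

Call:
arm_command(moves=[[0.03,0.001,-0.0015,0,0.2],[0.06,0.001,-0.0015,0,0.2],[0.077,0.001,-0.0015,0,0.2],[0.084,0.001,-0.0015,0,0.2],[0.091,0.001,-0.0015,0,0.2],[0.098,0.001,-0.0015,0,0.2],[0.105,0.001,-0.0015,0,0.2],[0.111,0.001,-0.0015,0,0.2],[0.1145,0.001,-0.0015,0,0.2],[0.1145,0.001,-0.0015,0,0.2]], squeeze=110)

```text
time_s: 27.03
ee_pos: [0.5461, 0.0958, 0.0391]
eef_rot: [-0.223, 1.566, -0.17]
ft_force: [-9.1, -2.7, 32.9]
width: 0.304
```

```bash
python3 go.py 545.4 96.3 39.2 93.1
```

```text
t 27.03 p [546.1  95.8  39.1] jaw 93.04 tilt [ 0.004 -0.001 -1.   ] F [-9.1 -2.7 32.9] w 0.304 q [ 0.15  0.61  1.88 -0.    0.64 -1.47]
[545.4  96.3  39.2  93.1] -> [-0.0001  0.0005 -0.0007] turn -0.0011
```

Seated at the expected height with firm contact. Next I'll release, rise and check.

Call:
arm_command(moves=[[-0.001,0,0,0,0.3],[-0.001,0,0,0,0.4],[-0.001,0,0,0,0.47],[-0.001,0,0,0,0.47],[-0.02,0,0,0,0.47],[-0.05,0,0,0,0.47],[-0.085,0,0,0,0.47],[-0.12,-0.01,-0.03,0,0.45],[-0.13,0,-0.065,0,0.45],[-0.13,0.01,-0.1,0,0.45]])

```text
time_s: 27.87
ee_pos: [0.4464, 0.1006, 0.1714]
eef_rot: [0.006, 1.56, 0.057]
ft_force: [-0.0, 1.2, 0.6]
width: 0.45
```

Call:
arm_command(moves=[[0,0,-0.02,0,0.45],[0,0,-0.02,0,0.45],[0,0,-0.02,0,0.45]])

```text
time_s: 28.12
ee_pos: [0.4261, 0.0998, 0.1716]
eef_rot: [0.028, 1.559, 0.079]
ft_force: [0.0, -0.1, -0.5]
width: 0.45
```

```bash
python3 - <<'E'
from meas import *
im,d=shot('top','top6.png');P=cloud('top',d);s,d2=shot('scene');S=cloud('scene',d2)
for n,Q,of in(('top',P,(1.8,2)),('scene',S,(-1.8,-1.9))):
    q=sel(Q,(.36,.46,.10,.21),.098,.125);print(n,'post',len(q),rect(q)[0]+of)
    b=sel(Q,(.38,.7,.1,.23),.076,.083);b=b[(b[:,0]>.57)&(b[:,0]<.7)];k=np.polyfit(b[:,0],b[:,1],1);print(' slope',np.degrees(np.arctan(k[0])),len(b))
c=cv2.resize(im[180:275,150:310],(800,475),interpolation=cv2.INTER_CUBIC);cv2.imwrite('pics/c6.png',c[:,:,::-1])
E
python3 seat.py; python3 go.py 412 157 150 93.1
```

```text
top post 0 [1.8 2. ]
 slope 3.918008708980544 487
scene post 50 [410.6 156.4]
 slope 3.4312247373787006 469
top lane 0 mid height [56.  58.6 61.2] X ext>35mm [-55.5 123.9] handle X [-53.9  66.3] slope z -0.016 Y 0.2
top lane 1 mid height [58.7 60.8 63.2] X ext>35mm [-52.8 126.4] handle X [-51.1  71.5] slope z -0.022 Y 0.1
top lane 2 mid height [11.5 14.2 16.4] X ext>35mm [-42.4  43.2] handle X  slope z  Y 
top lane 3 mid height [14.5 57.7 60.5] X ext>35mm [-53.5 127.6] handle X [-49.9  67.9] slope z -0.017 Y 0.3
scene lane 0 mid height [16.1 57.7 59.6] X ext>35mm [-60.7 123.2] handle X [-56.   63.8] slope z -0.022 Y 0.4
scene lane 1 mid height [15.1 60.  62. ] X ext>35mm [-54.7 125.6] handle X [-52.   71.4] slope z -0.03 Y 0.0
scene lane 2 mid height [13.2 15.2 17.4] X ext>35mm [-44.9  42.7] handle X  slope z  Y 
scene lane 3 mid height [56.5 58.2 60.1] X ext>35mm [-58.2 126.2] handle X [-52.9  66. ] slope z -0.03 Y 0.3
t 28.22 p [427.8  99.8 171.4] jaw 92.93 tilt [ 0.012  0.001 -1.   ] F [-0.8  0.7  1.2] w 0.447 q [ 0.2   0.24  2.08 -0.    0.81 -1.42]
[412.  157.  150.   93.1] -> [ 0.0213  0.0579 -0.0131] turn -0.0029
```

View pics/c6.png

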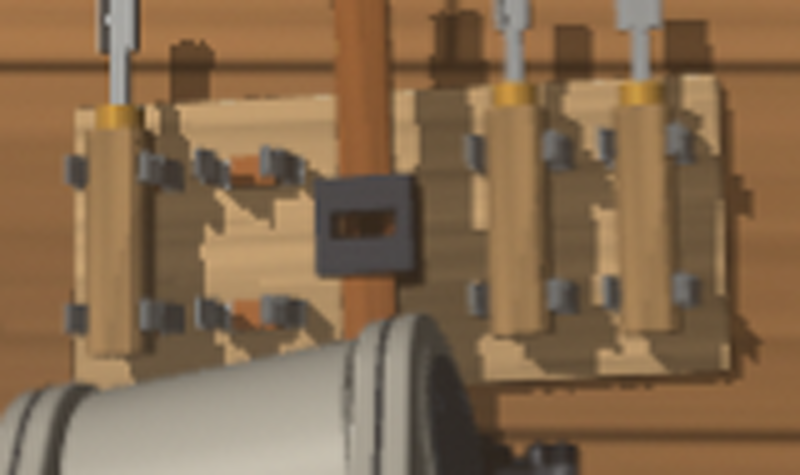

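```bash
python3 go.py 546.4 96.3 100 93.1
```

```text
t 28.22 p [427.8  99.8 171.4] jaw 92.93 tilt [ 0.012  0.001 -1.   ] F [-0.8  0.7  1.2] w 0.447 q [ 0.2   0.24  2.08 -0.    0.81 -1.42]
[546.4  96.3 100.   93.1] -> [ 0.0729 -0.0096  0.1174] turn -0.0029
```

Call:
arm_command(moves=[[0,-0.002,0.03,0,0],[0,-0.005,0.06,0,0],[0,-0.008,0.09,0,0],[0.02,-0.0095,0.115,0,0],[0.045,-0.0095,0.1175,0,0],[0.073,-0.0095,0.1175,0,0],[0.073,-0.0095,0.1175,0,0],[0.073,-0.0095,0.1175,0,0],[0.073,-0.0095,0.1175,0,0]], squeeze=40)

```text
time_s: 28.97
ee_pos: [0.5473, 0.0964, 0.1004]
eef_rot: [0.029, 1.558, 0.079]
ft_force: [0.3, -0.1, 0.4]
width: -0.002
```

```bash
python3 go.py 545.9 96.3 62 93.1
```

```text
t 28.97 p [547.3  96.4 100.4] jaw 92.92 tilt [ 0.012  0.001 -1.   ] F [ 0.3 -0.1  0.4] w -0.002 q [ 0.15  0.51  1.87 -0.    0.75 -1.47]
[545.9  96.3  62.   93.1] -> [ 0.0383 -0.     -0.0018] turn -0.0032
```

Call:
arm_command(moves=[[0.02,0,-0.0015,0,0],[0.034,0,-0.0015,0,0],[0.039,0,-0.0015,0,0],[0.041,0,-0.0015,0,0],[0.043,0,-0.0015,0,0],[0.044,0,-0.0015,0,0],[0.044,0,-0.0015,0,0]])

```text
time_s: 29.55
ee_pos: [0.5473, 0.0966, 0.059]
eef_rot: [0.041, 1.556, 0.092]
ft_force: [-5.0, -0.9, 15.1]
width: 0.001
```

```bash
python3 go.py 545.9 96.3 59 93.1
```

```text
t 29.55 p [547.3  96.6  59. ] jaw 92.92 tilt [ 0.014  0.001 -1.   ] F [-5.  -0.9 15.1] w 0.001 q [ 0.15  0.57  1.89 -0.    0.67 -1.47]
[545.9  96.3  59.   93.1] -> [-0.     -0.0002 -0.0014] turn -0.0031
```

Call:
arm_command(moves=[[0.0015,0,0,0,0],[0.0015,0,0,0,0],[-0.03,0,0,0,0],[-0.065,0,0,0,0.2],[-0.095,0,-0.02,0,0.45],[-0.1,0.01,-0.055,0,0.45],[-0.1,0.02,-0.09,0,0.45],[-0.1,0.03,-0.12,0,0.45],[-0.1,0.03,-0.12,0,0.45],[-0.1,0.03,-0.12,0,0.45]])

```text
time_s: 30.38
ee_pos: [0.4235, 0.1206, 0.158]
eef_rot: [0.051, 1.555, 0.104]
ft_force: [0.4, 0.8, -0.2]
width: 0.448
```

```bash
python3 - <<'E'
from h import *
shot('scene');shot('top')
E
python3 seat.py;python3 go.py 411.5 156.5 130 93.1
```

```text
top lane 0 mid height [56.1 58.5 61.2] X ext>35mm [-55.6 123.9] handle X [-53.7  66.2] slope z -0.02 Y -0.0
top lane 1 mid height [55.7 58.2 60.7] X ext>35mm [-52.6 127.3] handle X [-49.9  67.8] slope z -0.017 Y -0.1
top lane 2 mid height [12.  14.3 16.7] X ext>35mm [-42.6  43.1] handle X  slope z  Y 
top lane 3 mid height [15.6 57.9 60.5] X ext>35mm [-53.5 127.3] handle X [-51.4  67. ] slope z -0.017 Y -0.1
scene lane 0 mid height [15.2 57.6 60.1] X ext>35mm [-59.7 123.5] handle X [-55.7  64.5] slope z -0.024 Y 0.3
scene lane 1 mid height [17.4 57.7 60. ] X ext>35mm [-54.4 125.6] handle X [-50.4  67.4] slope z -0.026 Y 0.2
scene lane 2 mid height [13.  14.7 16.5] X ext>35mm [-45.4  42.7] handle X  slope z  Y 
scene lane 3 mid height [56.7 58.3 60.2] X ext>35mm [-57.2 125.9] handle X [-53.4  66.7] slope z -0.03 Y 0.3
t 30.48 p [425.9 120.6 158.1] jaw 92.94 tilt [ 0.017  0.002 -1.   ] F [-0.   0.3 -0. ] w 0.45 q [ 0.25  0.27  2.09 -0.    0.77 -1.37]
[411.5 156.5 130.   93.1] -> [ 0.0279  0.0366 -0.013 ] turn -0.0028
```

Call:
arm_command(moves=[[0.0,0.02,-0.008,0,0.45],[0.005,0.0365,-0.013,0,0.45],[0.025,0.0365,-0.013,0,0.45],[0.05,0.0365,-0.013,0,0.45],[0.065,0.0365,-0.013,0,0.45],[0.07,0.0365,-0.013,0,0.45],[0.07,0.0365,-0.013,0,0.45]])

```text
time_s: 31.07
ee_pos: [0.4125, 0.1563, 0.0868]
eef_rot: [0.028, 1.556, 0.079]
ft_force: [0.3, -0.3, 1.0]
width: 0.451
```

```bash
python3 go.py 411.5 156.5 87 93.1
```

```text
t 31.07 p [412.5 156.3  86.8] jaw 92.91 tilt [ 0.015  0.001 -1.   ] F [ 0.3 -0.3  1. ] w 0.451 q [ 0.34  0.41  2.13 -0.01  0.6  -1.28]
[411.5 156.5  87.   93.1] -> [-0.0002  0.0003 -0.001 ] turn -0.0034
```

Call:
arm_command(moves=[[-0.001,0,-0.001,0,0.2],[-0.001,0,-0.001,0,0.1],[-0.001,0,-0.001,0,0.1],[-0.001,0,-0.001,0,0.1],[-0.001,0,-0.001,0,0.1],[-0.001,0,-0.001,0,0.1]], squeeze=30)

```text
time_s: 31.57
ee_pos: [0.4125, 0.1564, 0.0886]
eef_rot: [0.057, 1.553, 0.107]
ft_force: [2.6, -1.3, 5.2]
width: 0.177
```

```bash
sed -i 's/H=np.array(\[.5422,.164\])/H=np.array([.5417,.1643])/' arc.py; python3 arc.py 45 9
```

```text
p [412.5 156.4  88.6] r 0.1295 post ang -176.5 F [ 2.6 -1.3  5.2] w 0.177 q6 -1.28
[-0.0, -0.011, 0.0]
[0.0, -0.023, 0.002]
[0.0, -0.034, 0.004]
[0.0, -0.044, 0.008]
[0.0, -0.055, 0.012]
[0.0, -0.065, 0.018]
[0.0, -0.074, 0.024]
[0.0, -0.083, 0.031]
[0.001, -0.092, 0.038]
```

Call:
arm_command(moves=[[0,-0.011,0,0,0.1],[0,-0.023,0.002,0,0.1],[0,-0.034,0.004,0,0.1],[0,-0.044,0.008,0,0.1],[0,-0.055,0.012,0,0.1],[0,-0.065,0.018,0,0.1],[0,-0.074,0.024,0,0.1],[0,-0.083,0.031,0,0.1],[0,-0.092,0.038,0,0.1],[0,-0.092,0.038,0,0.1]])

```text
time_s: 32.4
ee_pos: [0.4559, 0.0648, 0.0888]
eef_rot: [0.015, 1.554, 0.064]
ft_force: [-1.3, -5.4, -2.4]
width: 0.18
```

```bash
python3 arc.py 45.5 9
```

```text
p [455.9  64.8  88.8] r 0.1314 post ang -130.75 F [-1.3 -5.4 -2.4] w 0.18 q6 -1.5
[0.0, -0.007, 0.01]
[0.0, -0.013, 0.019]
[0.0, -0.019, 0.029]
[0.001, -0.024, 0.039]
[0.001, -0.028, 0.05]
[0.001, -0.031, 0.061]
[0.001, -0.034, 0.072]
[0.001, -0.035, 0.083]
[0.002, -0.035, 0.095]
```

Call:
arm_command(moves=[[0,-0.006,0.01,0,0.1],[0,-0.012,0.019,0,0.1],[0,-0.018,0.029,0,0.1],[0,-0.023,0.039,0,0.1],[0.001,-0.027,0.05,0,0.1],[0.001,-0.031,0.061,0,0.1],[0.001,-0.033,0.072,0,0.1],[0.001,-0.035,0.083,0,0.1],[0.001,-0.035,0.094,0,0.1],[0.001,-0.035,0.094,0,0.1]])

```text
time_s: 33.23
ee_pos: [0.5539, 0.0345, 0.089]
eef_rot: [-0.0, 1.552, 0.049]
ft_force: [0.7, -1.9, -6.1]
width: 0.17
```

```bash
python3 arc.py 1 1; cat > bar.py <<'E'
from meas import *
C=np.array([541.7,164.3])/1000
for n,of in(('top',(1.8,2)),('scene',(-1.8,-1.9))):
    Q=cloud(n,shot(n)[1])
    b=sel(Q,(.45,.66,-.02,.34),.076,.083);w=b[:,:2]+np.array(of)/1000-C
    for lo,hi in((.03,.15),(-.115,-.03)):
        k=(w[:,1]>lo)&(w[:,1]<hi)
        if k.sum()>30:
            f=np.polyfit(w[k,1],w[k,0],1);print(n,lo,k.sum(),'bar yaw (x=-tan*y)',np.degrees(np.arctan(-f[0])).round(2),'x at hub',round(f[1]*1000,1))
    q=sel(Q,(.50,.60,-.02,.10),.098,.125);
    if len(q)>5: print(n,'post',len(q),rect(q)[0]+of)
E
python3 bar.py
```

```text
p [553.9  34.5  89. ] r 0.1304 post ang -84.63 F [ 0.7 -1.9 -6.1] w 0.17 q6 -1.58
[0.0, 0.0, 0.002]
top 0.03 412 bar yaw (x=-tan*y) 5.06 x at hub 2.3
scene 0.03 460 bar yaw (x=-tan*y) 3.5 x at hub -0.1
scene post 169 [551.7  35.4]
```

Call:
arm_command(moves=[[0,0,0,0,0.2],[0,0,0,0,0.4],[0,0,0,0,0.45],[0,0,0,0,0.45],[-0.03,0,0,0,0.45],[-0.06,0,0,0,0.45],[-0.1,0,0,0,0.45],[-0.12,-0.03,0,0,0.45],[-0.12,-0.07,0,0,0.45],[-0.12,-0.11,0,0,0.45]])

```text
time_s: 34.17
ee_pos: [0.557, -0.0761, 0.2118]
eef_rot: [-0.044, 1.548, 0.008]
ft_force: [0.3, -0.5, 0.5]
width: 0.452
```

Call:
arm_command(moves=[[0,-0.03,-0.01,-0.01,0.45],[0,-0.07,-0.02,-0.02,0.45],[0,-0.11,-0.03,-0.03,0.45],[0,-0.15,-0.04,-0.04,0.45],[0,-0.19,-0.05,-0.05,0.45],[0,-0.22,-0.055,-0.06,0.45],[0,-0.22,-0.055,-0.06,0.45],[0,-0.22,-0.055,-0.06,0.45]])

```text
time_s: 34.83
ee_pos: [0.5131, -0.3002, 0.211]
eef_rot: [-0.11, 1.547, -0.001]
ft_force: [-0.3, 0.1, -0.4]
width: 0.45
```

```bash
python3 bar.py; python3 - <<'E'
from meas import *
im,d=load('top');P=cloud('top',d);s,d2=load('scene');S=cloud('scene',d2)
for n,Q in(('top',P),('scene',S)):
    h=sel(Q,(.5,.6,.1,.22),.083,.09);print(n,'hub',len(h),rect(h))
    q=Q[(Q[...,0]>.43)&(Q[...,0]<.52)&(Q[...,1]>-.48)&(Q[...,1]<-.4)];q=q[q[:,2]>.08];print(' key',len(q),rect(q) if len(q)>5 else'',np.percentile(q[:,2],[50,95]) if len(q)>5 else'')
A=cv2.resize(im[190:260,190:290],(520,364),interpolation=cv2.INTER_CUBIC)
x,y=proj('scene',[[.5417,.1643,.086]])[0].astype(int);B=cv2.resize(s[y-35:y+35,x-25:x+25],(260,364),interpolation=cv2.INTER_CUBIC)
cv2.imwrite('pics/c7.png',np.hstack([A,B])[:,:,::-1])
E
python3 go.py 473.3 -438 190 97
```

```text
top 0.03 510 bar yaw (x=-tan*y) 3.26 x at hub 0.4
top post 43 [549.1  34.5]
scene 0.03 464 bar yaw (x=-tan*y) 3.4 x at hub 0.4
scene post 56 [548.7  35. ]
top hub 302 (array([540.5, 162.3]), array([45.9, 46.5]), 1.7)
 key 76 (array([ 459.4, -435.1]), array([25.6, 15.6]), 52.1) [0.09940786 0.10435899]
scene hub 231 (array([543.4, 165.3]), array([48.9, 47.4]), 2.3)
 key 110 (array([ 474.1, -436.4]), array([41.3, 24.5]), 4.8) [0.09656449 0.10284633]
t 34.93 p [ 513.4 -298.1  210.8] jaw 96.41 tilt [ 0.023  0.001 -1.   ] F [-0.3  0.4 -0. ] w 0.453 q [-0.55  0.39  1.73  0.02  1.   -2.24]
[ 473.3 -438.   190.    97. ] -> [ 0.0197 -0.1346 -0.0559] turn -0.0103
```

View pics/c7.png

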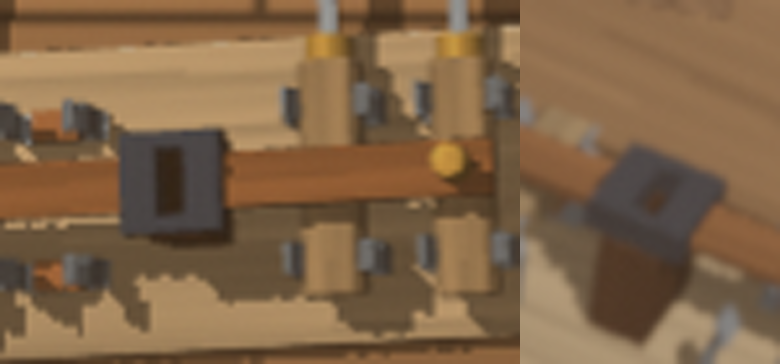

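Call:
arm_command(moves=[[0,-0.03,-0.012,-0.011,0.45],[0,-0.065,-0.026,-0.011,0.45],[0,-0.1,-0.04,-0.011,0.45],[0,-0.125,-0.052,-0.011,0.45],[0.01,-0.134,-0.056,-0.011,0.45],[0.04,-0.134,-0.056,-0.011,0.45],[0.065,-0.134,-0.056,-0.011,0.45],[0.065,-0.134,-0.056,-0.011,0.45],[0.065,-0.134,-0.056,-0.011,0.45],[0.065,-0.134,-0.056,-0.011,0.45]])

```text
time_s: 35.77
ee_pos: [0.4753, -0.4367, 0.1457]
eef_rot: [-0.114, 1.547, 0.011]
ft_force: [-0.1, -0.8, -0.4]
width: 0.452
```

```bash
python3 go.py 473.2 -437.6 78 97
```

```text
t 35.77 p [ 475.3 -436.7  145.7] jaw 97.13 tilt [ 0.024  0.    -1.   ] F [-0.1 -0.8 -0.4] w 0.452 q [-0.77  0.55  1.65  0.02  0.93 -2.48]
[ 473.2 -437.6   78.    97. ] -> [ 0.0677 -0.0005 -0.0038] turn 0.0022
```

Call:
arm_command(moves=[[0.02,0,-0.003,0.002,0.45],[0.04,-0.0005,-0.004,0.002,0.45],[0.06,-0.0005,-0.004,0.002,0.45],[0.067,-0.0005,-0.004,0.002,0.45],[0.067,-0.0005,-0.004,0.002,0.45],[0.067,-0.0005,-0.004,0.002,0.45]])

```text
time_s: 36.27
ee_pos: [0.4738, -0.4379, 0.08]
eef_rot: [-0.153, 1.546, -0.03]
ft_force: [0.9, -0.9, -0.4]
width: 0.448
```

```bash
python3 go.py 473.2 -437.6 78 97
```

```text
t 36.27 p [ 473.8 -437.9   80. ] jaw 97.04 tilt [ 0.025 -0.001 -1.   ] F [ 0.9 -0.9 -0.4] w 0.448 q [-0.77  0.64  1.68  0.02  0.81 -2.48]
[ 473.2 -437.6   78.    97. ] -> [ 0.002   0.0004 -0.0006] turn 0.0007
```

Call:
arm_command(moves=[[0.002,0,-0.0005,0,0.2],[0.002,0,-0.0005,0,0.1],[0.002,0,-0.0005,0,0.1],[0.002,0,-0.0005,0,0.1],[0.002,0,-0.0005,0,0.1],[0.002,0,-0.0005,0,0.1]], squeeze=60)

```text
time_s: 36.77
ee_pos: [0.4744, -0.4387, 0.0798]
eef_rot: [-0.221, 1.543, -0.098]
ft_force: [1.1, 1.1, 5.9]
width: 0.194
```

```bash
python3 go.py 473.2 -437.6 218 97
```

```text
t 36.77 p [ 474.4 -438.7   79.8] jaw 97.03 tilt [ 0.027 -0.003 -1.   ] F [1.1 1.1 5.9] w 0.194 q [-0.77  0.64  1.68  0.02  0.81 -2.48]
[ 473.2 -437.6  218.    97. ] -> [-0.1382  0.0004  0.0027] turn 0.0006
```

Call:
arm_command(moves=[[-0.01,0,0,0,0.1],[-0.025,0,0.001,0,0.1],[-0.045,0,0.001,0,0.1],[-0.075,0,0.002,0,0.1],[-0.11,0,0.003,0,0.1],[-0.14,0,0.004,0,0.1],[-0.145,0.03,0.012,0.02,0.1],[-0.145,0.07,0.022,0.04,0.1],[-0.145,0.11,0.032,0.06,0.1],[-0.145,0.15,0.042,0.06,0.1]])

```text
time_s: 37.6
ee_pos: [0.4934, -0.2831, 0.2262]
eef_rot: [-0.179, 1.542, -0.119]
ft_force: [0.8, 1.4, -1.4]
width: 0.197
```

```bash
python3 go.py 544.2 164.6 223 93.4
```

```text
t 37.6 p [ 493.4 -283.1  226.2] jaw 93.46 tilt [ 0.028 -0.003 -1.   ] F [ 0.8  1.4 -1.4] w 0.197 q [-0.55  0.34  1.78  0.01  1.   -2.19]
[544.2 164.6 223.   93.4] -> [0.0031 0.4438 0.0777] turn 0.0011
```

Call:
arm_command(moves=[[0.0,0.03,0.005,0,0.1],[0,0.07,0.012,0,0.1],[0,0.11,0.019,0,0.1],[0,0.15,0.026,0,0.1],[0,0.19,0.033,0,0.1],[0,0.23,0.04,0,0.1],[0,0.27,0.047,0,0.1],[0,0.31,0.054,0,0.1],[0,0.35,0.061,0,0.1],[0,0.39,0.068,0,0.1]])

```text
time_s: 38.43
ee_pos: [0.5375, 0.1123, 0.2271]
eef_rot: [-0.176, 1.541, -0.115]
ft_force: [0.2, 0.1, -1.2]
width: 0.196
```

```bash
python3 go.py 544.2 164.6 195 93.4
```

```text
t 38.43 p [537.5 112.3 227.1] jaw 93.46 tilt [ 0.029 -0.003 -1.   ] F [ 0.2  0.1 -1.2] w 0.196 q [ 0.19  0.31  1.82 -0.01  0.99 -1.44]
[544.2 164.6 195.   93.4] -> [0.0322 0.052  0.009 ] turn 0.001
```

Call:
arm_command(moves=[[0,0.03,0.005,0,0.1],[0,0.05,0.008,0,0.1],[0.02,0.052,0.009,0,0.1],[0.04,0.052,0.009,0,0.1],[0.045,0.052,0.009,0,0.1],[0.045,0.052,0.009,0,0.1],[0.045,0.052,0.009,0,0.1],[0.045,0.052,0.009,0,0.1]])

```text
time_s: 39.1
ee_pos: [0.5453, 0.1643, 0.1835]
eef_rot: [-0.157, 1.54, -0.097]
ft_force: [0.5, 0.7, -0.8]
width: 0.197
```

```bash
python3 go.py 544.2 164.6 150 93.4; python3 - <<'E'
from meas import *
shot('scene');im,d=shot('scene');P=cloud('scene',d);o=monitor.get_obs();p=np.array(o['ee_pos'])*1000
e=np.radians(3.3);U=np.array([np.cos(e),np.sin(e)]);V=np.array([-np.sin(e),np.cos(e)])
C=np.array([541.7,164.3])
print('tcp rel hub',(p[:2]-C)@U,(p[:2]-C)@V,p)
for z0,z1 in[(.104,.115),(.115,.125),(.125,.135),(.135,.145),(.145,.165),(.165,.185)]:
    q=sel(P,(.50,.59,.12,.21),z0,z1);w=q[:,:2]*1000-[1.8,1.9]-C
    if len(q)>4: print(z0,len(q),'x',np.percentile(w@U,[3,97]).round(1),'y',np.percentile(w@V,[3,50,97]).round(1))
h=sel(P,(.5,.6,.1,.22),.083,.09);print(len(h),rect(h))
x,y=proj('scene',[[.5417,.1643,.11]])[0].astype(int);B=cv2.resize(im[y-50:y+50,x-50:x+50],(500,500),interpolation=cv2.INTER_CUBIC);cv2.imwrite('pics/c8.png',B[:,:,::-1])
E
```

```text
t 39.1 p [545.3 164.3 183.5] jaw 93.42 tilt [ 0.031 -0.003 -1.   ] F [ 0.5  0.7 -0.8] w 0.197 q [ 0.28  0.39  1.81 -0.01  0.91 -1.34]
[544.2 164.6 150.   93.4] -> [ 0.0334  0.0005 -0.0021] turn 0.0003
tcp rel hub 3.6342386152912294 -0.15132197596403926 [545.33692308 164.35813035 183.42832619]
0.104 6 x [ 1.4 11.6] y [-0.9  0.9  2.4]
0.115 22 x [-12.3  12.9] y [-5.  3.  4.]
0.125 24 x [-11.6  13.8] y [-4.   2.9  4.2]
0.135 30 x [-13.6  14.4] y [-3.8  2.4  3.7]
0.145 51 x [-11.9  13.3] y [-4.6  2.5  3.9]
0.165 42 x [ 9.9 18.7] y [-7.   1.7  8.6]
226 (array([543.3, 165.6]), array([50. , 48.1]), 3.9)
```

View pics/c8.png

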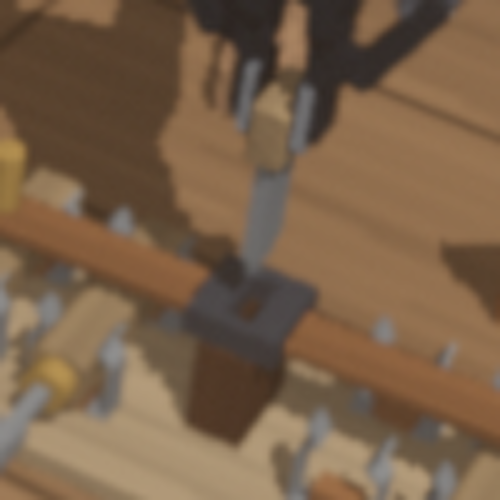

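Call:
arm_command(moves=[[0.015,0,-0.0013,0,0.1],[0.02,0,-0.0015,0,0.1],[0.024,0,-0.0016,0,0.1],[0.028,0,-0.0018,0,0.1],[0.032,0,-0.0019,0,0.1],[0.036,0,-0.002,0,0.1],[0.04,0,-0.0021,0,0.1],[0.0435,0,-0.0022,0,0.1],[0.0435,0,-0.0022,0,0.1]])

```text
time_s: 39.95
ee_pos: [0.5441, 0.164, 0.1391]
eef_rot: [-0.166, 1.541, -0.106]
ft_force: [-0.1, 0.5, 0.1]
width: 0.194
```

```bash
python3 go.py 544.4 164.1 96 93.4
```

```text
t 39.95 p [544.1 164.  139.1] jaw 93.42 tilt [ 0.03  -0.003 -1.   ] F [-0.1  0.5  0.1] w 0.194 q [ 0.28  0.45  1.84 -0.02  0.82 -1.34]
[544.4 164.1  96.   93.4] -> [ 0.0431  0.0003 -0.001 ] turn 0.0004
```

Call:
arm_command(moves=[[0.006,0,0,0,0.1],[0.012,0,0,0,0.1],[0.018,0,0,0,0.1],[0.024,0,-0.0005,0,0.1],[0.03,0,-0.0005,0,0.1],[0.036,0,-0.001,0,0.1],[0.041,0,-0.001,0,0.1],[0.0435,0,-0.001,0,0.1],[0.0445,0,-0.001,0,0.1],[0.0445,0,-0.001,0,0.1]])

```text
time_s: 40.78
ee_pos: [0.544, 0.1637, 0.0957]
eef_rot: [-0.18, 1.542, -0.12]
ft_force: [-5.0, -1.3, 13.9]
width: 0.197
```

```bash
python3 go.py 544.4 164.1 95.8 93.4
```

```text
t 40.78 p [544.  163.7  95.7] jaw 93.42 tilt [ 0.029 -0.004 -1.   ] F [-5.  -1.3 13.9] w 0.197 q [ 0.28  0.52  1.86 -0.02  0.74 -1.34]
[544.4 164.1  95.8  93.4] -> [-0.0001  0.0004  0.0004] turn 0.0004
```

Call:
arm_command(moves=[[0,0,0,0,0.3],[0,0,0,0,0.42],[0,0,0,0,0.45],[0,0,0,0,0.45],[-0.03,0,0.001,0,0.45],[-0.06,0,0.002,0,0.45],[-0.09,0,0.003,0,0.45],[-0.12,-0.03,0,0,0.45],[-0.12,-0.07,-0.02,0,0.45],[-0.12,-0.11,-0.04,0,0.45]])

```text
time_s: 41.62
ee_pos: [0.5113, 0.0577, 0.2172]
eef_rot: [-0.151, 1.536, -0.089]
ft_force: [0.2, -1.3, -1.8]
width: 0.451
```

Call:
arm_command(moves=[[0,-0.03,-0.02,0,0.45],[0,-0.07,-0.04,0,0.45],[0,-0.11,-0.06,0,0.45],[0,-0.15,-0.08,0,0.45],[0,-0.15,-0.08,0,0.45],[0,-0.15,-0.08,0,0.45]])

```text
time_s: 42.12
ee_pos: [0.4397, -0.0991, 0.2152]
eef_rot: [-0.157, 1.537, -0.099]
ft_force: [0.8, 0.2, 0.1]
width: 0.449
```

```bash
python3 bar.py; python3 seat.py; python3 - <<'E'
from meas import *
for n in('top','scene'):
    im,d=load(n);P=cloud(n,d)
    q=sel(P,(.49,.6,.1,.22),.098,.14);print(n,'head',len(q),rect(q),'z',np.percentile(q[:,2],[50,90,98]).round(4))
    if n=='top': A=cv2.resize(im[130:290,150:410],(780,480),interpolation=cv2.INTER_CUBIC)
    q=sel(P,(.6,.78,-.45,-.3),.08,.105);print(' pot',rect(q)[0])
cv2.imwrite('pics/c9.png',A[:,:,::-1])
cv2.imwrite('pics/c10.png',load('scene')[0][:,:,::-1])
E
python3 go.py
```

```text
top 0.03 505 bar yaw (x=-tan*y) 3.12 x at hub 0.2
top post 42 [549.5  34.4]
scene 0.03 465 bar yaw (x=-tan*y) 3.54 x at hub 0.8
scene -0.115 279 bar yaw (x=-tan*y) 2.56 x at hub 0.9
scene post 53 [548.4  35. ]
top lane 0 mid height [ 57.2  77.  113.4] X ext>35mm [-55.4 124.7] handle X [-53.6  64.4] slope z -0.025 Y -0.1
top lane 1 mid height [57.4 76.6 81.3] X ext>35mm [-52.5 127.6] handle X [-50.   67.3] slope z -0.04 Y -0.4
top lane 2 mid height [13.6 76.6 81.4] X ext>35mm [-42.5  42.9] handle X [-12.4  13.2] slope z -0.02 Y -0.3
top lane 3 mid height [56.3 76.1 80.8] X ext>35mm [-53.4 127.4] handle X [-50.1  68.1] slope z -0.046 Y 0.2
scene lane 0 mid height [ 56.5  78.9 112.3] X ext>35mm [-58.4 123.9] handle X [-55.5  63.7] slope z -0.086 Y 1.1
scene lane 1 mid height [55.8 69.5 80.2] X ext>35mm [-55.  127.5] handle X [-51.2  67.2] slope z -0.103 Y 0.1
scene lane 2 mid height [13.5 76.3 81.9] X ext>35mm [-47.4  43.7] handle X [-13.5  12. ] slope z -0.171 Y 0.4
scene lane 3 mid height [57.  73.4 80.5] X ext>35mm [-56.6 126. ] handle X [-53.1  66.5] slope z -0.103 Y 0.1
top head 153 (array([539.4, 161.8]), array([36.3, 18.1]), 1.7) z [0.1163 0.1194 0.1208]
 pot [ 688.2 -362.4]
scene head 150 (array([542.5, 165.3]), array([39.1, 19. ]), 4.9) z [0.1148 0.118  0.119 ]
 pot [ 691.3 -363.6]
t 42.22 p [441.1 -97.  215.3] jaw 93.46 tilt [ 0.035 -0.003 -0.999] F [-0.5 -0.3  0.4] w 0.446 q [-0.25  0.17  2.03  0.01  0.9  -1.88]
```

View pics/c9.png

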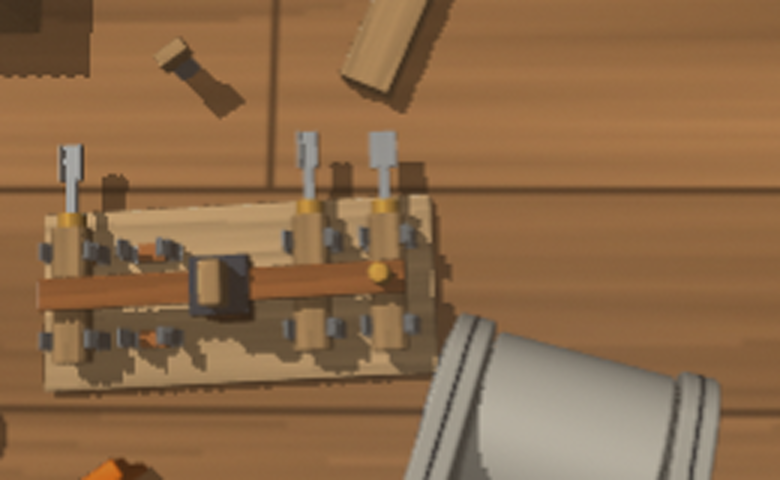

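View pics/c10.png

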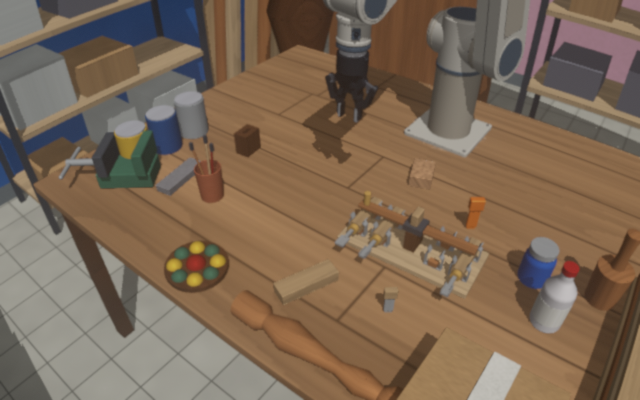

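The second-to-last view shows the bar across three handles with blades pointing away and the key in the hub. The last scene view shows the pot upright at (210,180) and the stand empty at (247,140). The key head's top reads 116.3 mm (top camera) and 114.8 mm (scene camera), against 116.4 and 114.8 mm as found. I'm handing in.

```bash
python3 -c "
from plant import ctrl
print(ctrl.hand_in())"
```

```text
the job is handed in; nothing more can be done
None
```

The job is done and handed in at about 42 s of robot time; `hand_in` gives no verdict. I moved the key to the stand, parked the bar, and pressed the three tools on the bench into places 0, 3 and 1, blades away. Then I swung the bar back and pushed the key home.

**Last checks**
- **Handles:** all three mid-handle tops read about 58 mm in both views before the bar closed (59 nominal). Place 1 was 2 mm high after release, so I pressed it again with closed fingers, and it then read 58. The handles in places 1 and 3 sit about 2 mm towards the blade end of centre.
- **Key:** the head's height matches the one I found at the start in both views. It met the hub with 14 N.
- **Pot:** upright and not moved by more than about 1 mm. The look-alike keys were not touched.

**Disagreements**
- **Cameras:** the two views differed by about 4 mm. I corrected each by about 2 mm against the known finger position.
- **Bar angle:** the bar now reads about 3.2° against the rack's 3.1–3.2° from the clips and the base. The post read about 1.4° further round as found, so the bar may be about 1.4° off its first position. The key still went through both slots freely.

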